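# Clamp a filled bottle in the capping clamp

### The job

Stand the filled bottle nearest to you upright on the two rails of the blue capping clamp, between the jaw pad and the V block, and let go of it. Then squeeze the red trigger towards the black grip and let it spring back, again and again, until the jaw holds the bottle firmly against the V block, and leave the trigger released. Move the jaw only with the trigger, do not force the trigger once it resists (the bottle is glass), do not tip the bottle, and leave the other things on the table alone.

Things in the scene. Friction and masses are not known exactly. Their poses are not given: they have to be found in the camera images.
- bottle: glass bottle of pale yellow drink with black screw cap, 77 mm diameter, 222 mm tall, up to 1 kg, too wide to hold round the body; take it by the black cap or neck (34 mm diameter, 170 to 222 mm above its underside). Of all the bottles it is the nearest to the robot, standing on the table left of the clamp. Origin: centre of its underside, z up.
- capping_clamp: blue one-hand bar clamp fixed to the table on an aluminium plate (120 x 360 x 10 mm). Origin: on the table under the axis of a bottle pressed home in the V block; x points away from the robot, y (robot's left) is the way the jaw closes, z up. The fixed V block (two black rubber faces, blue post, top at z = 136 mm) is on the +y side; jaw, housing, black grip and red trigger on the -y side.
- seat (a point): point midway between the two steel rails at their top (z = 30 mm), where the centre of the bottle's underside is when home in the V block. The rails run along the clamp's y from -62 to +44 mm, each 12 mm wide, centred 24 mm either side of this point. Put the bottle down up to about 10 mm from here towards the jaw (-y): at 0 it touches the V block, the jaw pushes it home along the rails.
- jaw_pad: sprung black rubber pad on the front of the jaw, 56 mm wide, z = 73 to 123 mm, spring 1.6 N per mm, 8 mm travel. Origin coincides with the clamp's origin when the jaw is fully open (its face is then at y = -88.5 mm) and moves along the clamp's y. It meets a bottle that is home when advanced 50 mm; touching is not yet a firm hold.
- clamp_jaw: the sliding jaw: blue plate 60 mm wide behind the pad, up to z = 126 mm, and its steel bar, 12 mm wide, top at z = 88 mm, which runs back along -y through the blue housing (y = -229 to -145 mm, up to z = 113 mm), under the trigger's paddle and sticks out behind to y = -290 mm. Do not push it by hand. Origin as for the pad.
- jaw_slide (a joint): how far the jaw has been advanced from fully open, 0 to 0.062 m, along the clamp's +y. It stays where it is left (brake friction about 18 N); starts at 0.004 to 0.020.
- trigger_swing (a joint): swing of the red trigger, rad: 0 released, 0.34 fully squeezed; a spring brings it back (3 to 5 N at the paddle). A full squeeze drives the jaw about 9 mm (the first 3 to 12 mm), which takes 8 to 13 N. With the bottle firmly held the trigger stalls at 0.22 to 0.30 under 17 N; if it goes on to its end stop (over 0.31) squeeze again. 17 to 22 N is enough; over 30 N can crush the glass.
- trigger_grip (a point): point on the rear (-y) face of the red trigger paddle where to press it, 120 mm along the lever from its pivot; the paddle (28 mm wide, 12 mm thick) reaches from 72 to 149 mm. The lever leans 0.17 rad to -y of upright when released and 0.17 rad to +y, near the black grip, when squeezed: this point moves 41 mm along +y, about 150 mm above the table.
- trigger_pivot (a point): axis of the trigger (along the clamp's x), at y = -200, z = 32 mm of the clamp. The fixed black grip stands upright in front of the trigger, y = -170 to -155 mm, top at z = 175 mm.
- funnel: stainless bottling funnel standing on its rim, 101 x 122 x 108 mm, behind the clamp; leave alone. Origin: centre of its underside.
- label_roll: white roll of blank labels lying flat, 82 mm diameter, 38 mm high, at the back left; leave alone. Origin: centre of its underside.
- tape_roll: roll of tan tape lying flat, 98 mm diameter, 25 mm high, at the front left; leave alone. Origin: centre of its underside.
- thermometer: probe thermometer, 183 mm long, lying on the right; leave alone. Origin: centre of its underside.
Things that resemble listed ones, but are neither listed nor needed, are in the scene too. What is shaped like the bottle but pink is not meant.

How it is judged:
By the outcome, as a careful person would: the job done as asked, in the order asked, and still so for the second after the job is handed in, with the robot touching nothing.
It also fails if it takes over 64 s, if anything falls off the work surface, if the arm or the gripper's body presses on something with over 40 N, if the wrist force passes 120 N, or if a joint passes its speed limit or range.

### The arm

A 7-joint arm with a two-finger parallel gripper is mounted at the origin on a cart in front of the work surface, level with it; the furniture and walls round the work are solid. World frame = base frame: x ahead of the robot, y to its left, z up, the work surface at z = 0. Lengths are in m, angles in degrees, forces in N, time in s.
With the tool pointing down it reaches from about 0.425 to 0.925 m from the base axis. Payload 6.8 kg.
Tool frame: the origin (TCP) lies at the very end of the fingers, on their centre line; the grasp point (between the pads) lies 19 mm behind it (bot.grip_point_offset is the distance from the TCP to the grasp point, in m); y points along the fingers, x is the direction in which the jaws open and shut, and the axes are right-handed (so a half turn about y gives the same grasp; the last joint's range is limited). The gripper opens to 85 mm and grips with 20 to 120 N. Pads are 22 mm wide; open, the fingers measure 114 mm over their backs; the gripper's body (76 mm by 85 mm) begins 54 mm behind the grasp point. The pads swing forward as they close: fully open they stand 13 mm farther back than shut.
Start: joints at [-80.22, 27.33, 1.283, 89.118, -0.659, 63.558, -4.761], TCP at [0.186, 0.649, 0.231] pointing down, gripper open.
Joint ranges: [-169.35, 169.35], [-19.33, 120.38], [-80.79, 83.38], [13.8, 139.57], [-78.32, 258.32], [9.67, 109.79], [-169.56, 169.56]. Speed limits (degrees/s): [136.94, 136.94, 180, 180, 180, 180, 180].

### API

Orientations are given as [roll, pitch, yaw] about the fixed x, y, z axes, in that order (R = Rz(yaw) Ry(pitch) Rx(roll)).
In Python, from cell import bot gives the robot as it stands.
- The arm moves only by the shell command python3 -m pendant 'ROWS' [FORCE]. ROWS is JSON, a list of rows, each an object with "linear": the shift along the tool's x, y, z in mm, a list of three; "delta_rot": the turn, a rotation vector about the tool's x, y, z in rad, a list of three; "grip": the opening, from -1 (shut) to 1 (fully open). In form: [{"linear": [x, y, z], "delta_rot": [rx, ry, rz], "grip": grip}, ...]. A call has 1 to 8 rows; each row is the pose to reach, as a shift and turn from the pose measured when the call began, along the tool's axes at that moment; what a row does not reach only later rows make up. A row lasts 1/10 s, in which the tool goes at most 50 mm and 8.59 degrees, less where a joint would pass 70% of its speed; a pose out of reach is approached as far as the arm can. A call with a gripper value outside its range is refused whole. The fingers move at their own pace and stop on an object; FORCE is the grip in N (left out, the last holds). Time passes only in rows, so rows that repeat a pose let the fingers close. It gives the time, the measured TCP pose, the force and the opening at its end, in the units of the state.
- bot.read_state(): the state, without advancing time (a new reading comes with each control period).
- bot.get_image(name): name is "side" or "top" or "wrist"; returns (picture, depth): 384x512x3 uint8, red, green, blue; 384x512 float32, m along the optical axis (not along the pixel's ray), 0 where there is no reading.
- bot.calibration(name): a dict with "fx", "fy", "cx", "cy" (pixels), "R" (3x3) and "t" (3): a world point X has camera coordinates R X + t. Camera axes: x right, y down, z forward; pixel columns grow to the right and rows downward; lengths in m; the calibration is good to about 2 mm. The wrist camera is an equidistant fisheye: a pixel r from the principal point sees the ray r / f radians off the axis. A picture is of the moment at which its call begins: read the wrist's pose just before it. calibration takes no time and is no camera call; for the wrist camera it gives the pose at the moment of the call.
- bot.hand_in(): hands the job in, once; it reports no verdict.
The state is a dict: "t": time; "joint_positions": joint angles; "joint_velocities": joint speeds; "joint_torque": joint torques, N m; "tcp_pos": TCP position; "tcp_rot": TCP orientation; "wrist_force": force on the tool from outside, world axes, zero at the start; "moment": the same for the moment, N m; "finger_gap": finger opening in m.
Only numpy, scipy, OpenCV 4.12 (cv2) and the standard library are available. Lean on these libraries where they do the work, as an engineer would, in place of code of your own. Each camera call takes 0.05 s, during which the arm holds its last target. There are 200 camera calls.

## Working session

There is one attempt and no reset: what is moved stays moved. The work goes in short steps, Python scripts to look and compute and a shell command to move; the robot and the scene stay as the last step left them, time stands still between calls to the robot, and variables do not carry over. Pictures are saved under pics/ and viewed, about 8 in all and at most 12, crops included, and the job is handed in when it is done.

```bash
mkdir -p pics; ls
python3 - <<'E'
from cell import bot
import cv2,numpy as np
s=bot.read_state(); print({k:np.round(v,4).tolist() for k,v in s.items()})
for n in("top","side"):
    im,d=bot.get_image(n); np.savez(f"pics/{n}0.npz",im=im,d=d); cv2.imwrite(f"pics/{n}0.png",im[:,:,::-1])
    c=bot.calibration(n); print(n,c)
E
```

```text
pics
{'t': 0.0, 'joint_positions': [-80.2192, 27.375, 1.2803, 89.1781, -0.6581, 63.5577, -4.7589], 'joint_velocities': [0.0564, -0.1031, 0.0135, -0.0249, -0.0574, -0.0217, -0.1271], 'joint_torque': [0.0, -59.6457, 1.6079, -28.1196, 0.0124, 0.0094, 0.0], 'tcp_pos': [0.1856, 0.6484, 0.2303], 'tcp_rot': [-90.0085, 0.1031, 74.0292], 'wrist_force': [0.3249, 0.7402, -0.6555], 'moment': [0.058, -0.0075, 0.0025], 'finger_gap': 0.0854}
top {'fx': 415.12667939770034, 'fy': 415.12667939770034, 'cx': 253.1800690105736, 'cy': 190.7911599143188, 'R': array([[ 0.01994623, -0.99974707,  0.01038937],
       [-0.9916125 , -0.02110903, -0.12751103],
       [ 0.12769809, -0.00775886, -0.99178274]]), 't': array([0.01897515, 0.58389857, 1.50588477])}
side {'fx': 385.49241985198313, 'fy': 385.49241985198313, 'cx': 253.19813470364764, 'cy': 191.3910525825763, 'R': array([[ 0.90773037, -0.41930102, -0.0145684 ],
       [-0.29023089, -0.6024785 , -0.74349559],
       [ 0.30297131,  0.67912173, -0.66858213]]), 't': array([-0.53460149,  0.27573887,  1.1824337 ])}
```

View pics/top0.png

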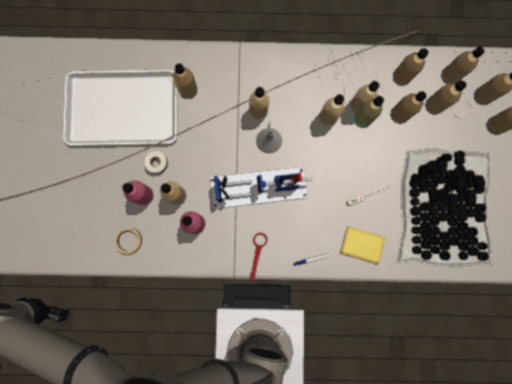

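View pics/side0.png

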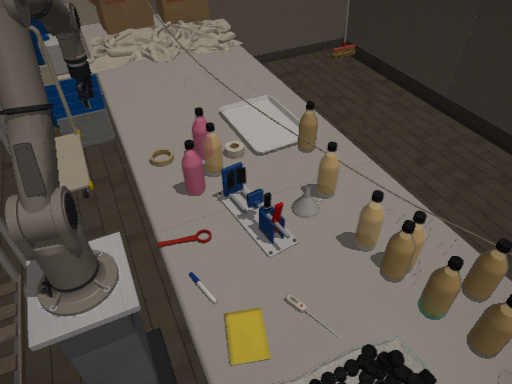

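The top view shows the yellow bottle at (172,190) between two pink ones at (137,190) and (192,222). The clamp is at (212–310, 187), with the V block on its left end and the red trigger at (298,178). Next I'll get metric estimates.

```bash
cat > h.py <<'E'
import numpy as np,cv2
from cell import bot
def cloud(n,im,d,c):
    v,u=np.mgrid[:d.shape[0],:d.shape[1]].astype(float)
    if n=="wrist":
        x=(u-c["cx"])/c["fx"];y=(v-c["cy"])/c["fy"];r=np.hypot(x,y)+1e-9
        k=np.tan(np.minimum(r,1.5))/r; P=np.stack([x*k*d,y*k*d,d],-1)
        P[r>1.3]=np.nan
    else: P=np.stack([(u-c["cx"])/c["fx"]*d,(v-c["cy"])/c["fy"]*d,d],-1)
    P[d<=0]=np.nan
    return (P-c["t"])@c["R"]
def masks(im):
    H=cv2.cvtColor(im,cv2.COLOR_RGB2HSV).astype(int);h,s,v=H[...,0],H[...,1],H[...,2]
    return dict(black=(v<60),blue=(h>100)&(h<130)&(s>120)&(v>50),red=((h<8)|(h>172))&(s>170)&(v>90),yel=(h>10)&(h<28)&(s>70)&(v>80),pink=(h>160)&(h<178)&(s>70)&(s<200),white=(s<40)&(v>150))
def circ(p):
    A=np.c_[2*p,np.ones(len(p))];b=(p**2).sum(1);x=np.linalg.lstsq(A,b,rcond=None)[0]
    return x[:2],np.sqrt(x[2]+x[:2]@x[:2])
E
python3 - <<'E'
from h import *
np.set_printoptions(precision=4,suppress=True)
for n in("top","side"):
    z=np.load(f"pics/{n}0.npz");im,d=z["im"],z["d"];P=cloud(n,im,d,bot.calibration(n));M=masks(im);z=P[...,2]
    inr=(P[...,0]>.3)&(P[...,0]<.95)&(P[...,1]>-.3)&(P[...,1]<.5)
    # caps
    m=inr&(z>.212)&(z<.235)
    N,L,S,C=cv2.connectedComponentsWithStats(m.astype(np.uint8))
    for i in range(1,N):
        if S[i,4]>8: print(n,"cap",C[i],S[i,4],np.nanmedian(P[L==i],0),(np.nanmin(P[L==i],0)+np.nanmax(P[L==i],0))/2)
    for k,lo in(("red",.08),("blue",.05),("black",.05)):
        m=inr&M[k]&(z>lo)&(z<.2)&(P[...,1]<.2)&(P[...,1]>-.3)&(P[...,0]<.65)
        N,L,S,C=cv2.connectedComponentsWithStats(m.astype(np.uint8))
        for i in range(1,N):
            if S[i,4]>8: print(n,k,C[i].round(),S[i,4],np.nanmin(P[L==i],0),np.nanmax(P[L==i],0))
    # plate
    m=inr&(z>.005)&(z<.016)&M["white"]&(P[...,1]<.15)&(P[...,1]>-.28)&(P[...,0]<.66)&(P[...,0]>.38)
    q=P[m][:,:2].astype(np.float32); print(n,"plate",cv2.minAreaRect(q),len(q))
    print("table z",np.nanmedian(z[inr&(abs(z)<.01)]))
    c=im[120:280,100:330] if n=="top" else im[90:290,140:340]
    cv2.imwrite(f"pics/{n}crop.png",cv2.resize(c[:,:,::-1],(800,556) if n=="top" else (600,600),interpolation=cv2.INTER_CUBIC))
E
```

```text
top cap [259.7105  90.9342] 76 [0.8994 0.0164 0.222 ] [0.9012 0.0178 0.2201]
top cap [339.3462  98.3205] 78 [ 0.8804 -0.2511  0.2218] [ 0.8809 -0.253   0.2213]
top cap [211.     117.7143] 21 [0.8006 0.1775 0.2258] [0.8006 0.1794 0.2259]
top cap [127.2078 187.1299] 77 [0.5633 0.4428 0.2209] [0.5623 0.4453 0.2203]
top cap [165.3291 187.3797] 79 [0.5656 0.3201 0.2206] [0.5648 0.3196 0.2203]
top cap [186.6184 220.    ] 76 [0.4598 0.2456 0.2213] [0.4599 0.2464 0.2198]
top red [299. 177.] 12 [ 0.6089 -0.1262  0.1646] [ 0.6254 -0.1201  0.1837]
top blue [217. 189.] 83 [0.5399 0.1469 0.0745] [0.6165 0.1661 0.1417]
top blue [261. 184.] 49 [ 0.5737 -0.0071  0.0906] [0.6215 0.0122 0.1291]
top blue [281. 183.] 54 [ 0.5885 -0.1066  0.0788] [ 0.6285 -0.0468  0.1341]
top black [295. 178.] 14 [ 0.611  -0.1164  0.0825] [ 0.6385 -0.1126  0.1515]
top black [258. 185.] 25 [0.5736 0.0073 0.0947] [0.6214 0.0157 0.1309]
top black [284. 183.] 99 [ 0.5858 -0.1249  0.0501] [ 0.6374 -0.0491  0.1797]
top black [223. 182.] 27 [0.5899 0.1307 0.0907] [0.6147 0.1449 0.1384]
top black [225. 194.] 13 [0.5487 0.1198 0.
[... 1018 characters left out ...]
 0.1202]
side blue [282. 221.] 27 [ 0.636  -0.1238  0.069 ] [ 0.6412 -0.1078  0.1053]
side black [235. 178.] 321 [0.5401 0.1178 0.0519] [0.619  0.1603 0.1397]
side black [266. 202.] 115 [ 0.5863 -0.0757  0.1002] [ 0.6194 -0.0483  0.1766]
side black [247. 199.] 19 [ 0.5714 -0.0008  0.0813] [0.5764 0.0152 0.1264]
side black [272. 212.] 14 [ 0.607  -0.1128  0.0695] [ 0.6324 -0.0605  0.1305]
side black [266. 223.] 152 [ 0.5844 -0.1297  0.0502] [ 0.6021 -0.0509  0.1051]
side black [282. 222.] 23 [ 0.6319 -0.1238  0.069 ] [ 0.6404 -0.1045  0.1016]
side plate ((0.5943974256515503, -0.011168062686920166), (0.09505465626716614, 0.3096913993358612), 7.788496971130371) 375
table z 0.0004330637995125495
```

View pics/topcrop.png

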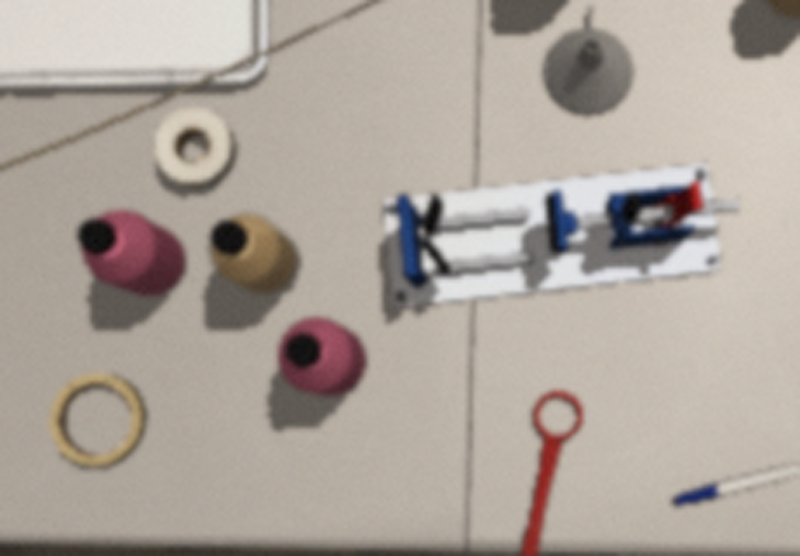

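The crop shows the yellow cap at about (228,237) and the clamp turned a few degrees, with the V block at (410,240), the jaw plate at (560,222) and the trigger at (690,205). I'll move to hover over the bottle now, turning to yaw ≈6° to line up with the clamp.

```bash
cat >> h.py <<'E'
from scipy.spatial.transform import Rotation as Ro
def delta(pos,rpy):
    "tool-frame shift (mm) and turn (rad) from the measured pose to the wanted one"
    s=bot.read_state();R=Ro.from_euler("xyz",s["tcp_rot"],degrees=True)
    print("lin",(R.inv().apply(np.array(pos)-s["tcp_pos"])*1000).round(1),"rot",(R.inv()*Ro.from_euler("xyz",rpy,degrees=True)).as_rotvec().round(3),"t",s["t"])
E
python3 -m pendant '[{"linear":[-10,-40,-20],"delta_rot":[0,0.1,0],"grip":1},{"linear":[-20,-75,-60],"delta_rot":[0,0.25,0],"grip":1},{"linear":[-40,-80,-100],"delta_rot":[0,0.4,0],"grip":1},{"linear":[-60,-80,-145],"delta_rot":[0,0.55,0],"grip":1},{"linear":[-80,-80,-190],"delta_rot":[0,0.7,0],"grip":1},{"linear":[-100,-80,-235],"delta_rot":[0,0.85,0],"grip":1},{"linear":[-120,-80,-280],"delta_rot":[0,1.0,0],"grip":1},{"linear":[-140,-80,-325],"delta_rot":[0,1.15,0],"grip":1}]'
python3 -c "
from h import *
delta([.5645,.319,.31],[-90,0,6])"
```

```text
t: 0.9
tcp_pos: [0.4606, 0.4229, 0.3105]
tcp_rot: [-90.1, 0.1, 7.8]
wrist_force: [0.0, 0.0, 0.0]
finger_gap: 0.0852
lin [  88.8    0.6 -117. ] rot [ 0.002  0.031 -0.001] t 0.9
```

```bash
python3 -m pendant '[{"linear":[30,0,-40],"delta_rot":[0,0.03,0],"grip":1},{"linear":[60,0,-80],"delta_rot":[0,0.03,0],"grip":1},{"linear":[89,0,-117],"delta_rot":[0,0.03,0],"grip":1},{"linear":[89,0,-117],"delta_rot":[0,0.03,0],"grip":1},{"linear":[89,0,-117],"delta_rot":[0,0.03,0],"grip":1},{"linear":[89,0,-117],"delta_rot":[0,0.03,0],"grip":1}]'
python3 - <<'E'
from h import *
np.set_printoptions(precision=4,suppress=True)
c=bot.calibration("wrist");im,d=bot.get_image("wrist");np.savez("pics/w0.npz",im=im,d=d,**c)
cv2.imwrite("pics/w0.png",im[:,:,::-1]);print(c["fx"],c["cx"],c["cy"],-c["R"].T@c["t"],c["R"][2])
P=cloud("wrist",im,d,c);z=P[...,2];m=(z>.217)&(z<.228)
N,L,S,C=cv2.connectedComponentsWithStats(m.astype(np.uint8))
for i in range(1,N):
    if S[i,4]>30: q=P[L==i];print(C[i],S[i,4],np.median(q,0),(q.min(0)+q.max(0))/2,np.ptp(q,0))
E
```

```text
t: 1.5
tcp_pos: [0.5636, 0.3203, 0.3101]
tcp_rot: [-90.1, 0.1, 6.2]
wrist_force: [0.5, -0.3, -0.7]
finger_gap: 0.0854
297.3186396354542 257.6801774446197 185.2039158502215 [0.557  0.3864 0.4527] [ 0.0254 -0.262  -0.9647]
[274.1434  30.1267] 1255 [0.5623 0.4475 0.2222] [0.5625 0.4482 0.2208] [0.0312 0.0312 0.0074]
[258.3344 184.7923] 1199 [0.5636 0.3242 0.2222] [0.5636 0.3234 0.2206] [0.0319 0.0319 0.007 ]
[131.2172 241.8443] 244 [0.4522 0.2581 0.222 ] [0.4544 0.2539 0.221 ] [0.0226 0.0248 0.0071]
```

View pics/w0.png

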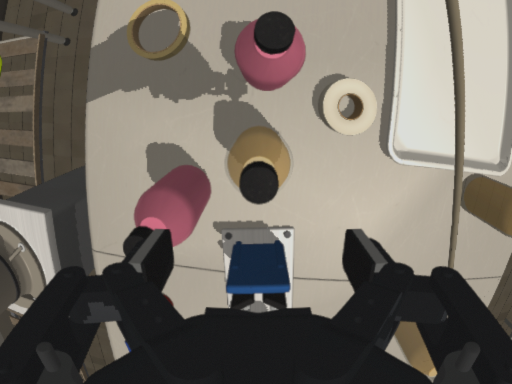

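The wrist view shows the bottle's cap at (258,185), the V block ahead at (258,265), and clear room around the cap for the fingers. I'll descend and grip.

```bash
python3 -m pendant '[{"linear":[0,40,1],"delta_rot":[0,0,0],"grip":1},{"linear":[0,80,1],"delta_rot":[0,0,0],"grip":1},{"linear":[0,115,1],"delta_rot":[0,0,0],"grip":1},{"linear":[0,132,1],"delta_rot":[0,0,0],"grip":1},{"linear":[0,132,1],"delta_rot":[0,0,0],"grip":1}]' 60
python3 -m pendant '[{"linear":[0,0,0],"delta_rot":[0,0,0],"grip":-0.5},{"linear":[0,0,0],"delta_rot":[0,0,0],"grip":-1},{"linear":[0,0,0],"delta_rot":[0,0,0],"grip":-1},{"linear":[0,0,0],"delta_rot":[0,0,0],"grip":-1},{"linear":[0,0,0],"delta_rot":[0,0,0],"grip":-1},{"linear":[0,0,0],"delta_rot":[0,0,0],"grip":-1}]' 60
```

```text
t: 2.05
tcp_pos: [0.56, 0.3224, 0.175]
tcp_rot: [-90.2, 0.4, 6.4]
wrist_force: [0.4, -0.0, -0.2]
finger_gap: 0.0855
t: 2.65
tcp_pos: [0.5614, 0.323, 0.1765]
tcp_rot: [-90.1, 0.2, 6.4]
wrist_force: [3.0, 0.7, 6.1]
finger_gap: 0.0321
```

```bash
python3 -m pendant '[{"linear":[0,-10,0],"delta_rot":[0,0,0],"grip":-1},{"linear":[0,-30,0],"delta_rot":[0,0,0],"grip":-1},{"linear":[0,-60,0],"delta_rot":[0,0,0],"grip":-1},{"linear":[0,-95,0],"delta_rot":[0,0,0],"grip":-1},{"linear":[0,-130,0],"delta_rot":[0,0,0],"grip":-1},{"linear":[0,-155,0],"delta_rot":[0,0,0],"grip":-1},{"linear":[0,-165,0],"delta_rot":[0,0,0],"grip":-1},{"linear":[0,-165,0],"delta_rot":[0,0,0],"grip":-1}]' 60
python3 - <<'E'
from h import *
np.set_printoptions(precision=4,suppress=True)
s=bot.read_state();print(s["tcp_pos"],s["tcp_rot"],s["wrist_force"])
for n in("top","side"):
    im,d=bot.get_image(n);np.savez(f"pics/{n}1.npz",im=im,d=d)
    P=cloud(n,im,d,bot.calibration(n));z=P[...,2];M=masks(im)
    m=M["yel"]&(abs(P[...,0]-.564)<.07)&(abs(P[...,1]-.32)<.07)&(z>.1)
    q=P[m];print(n,len(q),q.min(0),q.max(0))
    cv2.imwrite(f"pics/{n}1.png",cv2.resize(im[40:300,110:340][:,:,::-1],None,fx=2.2,fy=2.2,interpolation=cv2.INTER_CUBIC))
E
```

```text
t: 3.45
tcp_pos: [0.5616, 0.3231, 0.3415]
tcp_rot: [-90.1, 0.3, 6.4]
wrist_force: [0.5, -0.6, -8.7]
finger_gap: 0.0321
[0.5616 0.3231 0.3415] [-90.1168   0.2808   6.39  ] [ 0.5025 -0.6342 -8.7052]
top 330 [0.5251 0.2816 0.2188] [0.5935 0.3196 0.4746]
side 568 [0.5251 0.2791 0.1852] [0.5901 0.3241 0.3546]
```

View pics/side1.png

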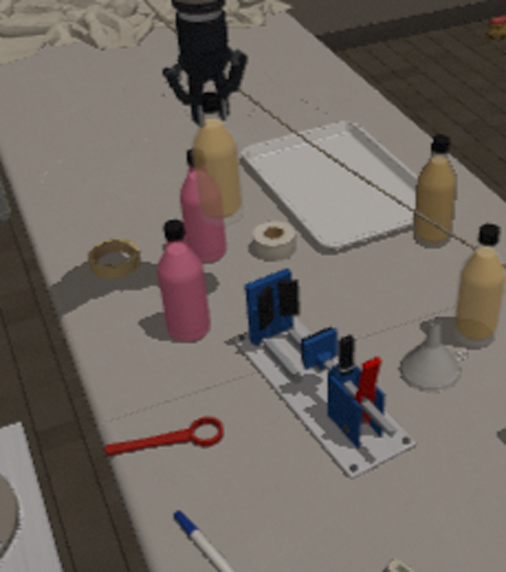

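The side view shows the bottle lifted clear and hanging upright, with both pink bottles undisturbed. Next I'll fit the clamp pose from the top and side images.

Run:
```python
from h import *
from scipy.optimize import minimize
np.set_printoptions(precision=4,suppress=True)
z0=np.load("pics/top0.npz");s0=np.load("pics/side0.npz")
G={}
for n,z in(("top",z0),("side",s0)):
    g=cv2.GaussianBlur(z["im"],(3,3),0.6).min(2).astype(np.float32)
    c=bot.calibration(n)
    def samp(p,g=g,c=c):
        q=p@c["R"].T+c["t"];u=c["fx"]*q[:,0]/q[:,2]+c["cx"];v=c["fy"]*q[:,1]/q[:,2]+c["cy"]
        return cv2.remap(g,u.astype(np.float32)[:,None],v.astype(np.float32)[:,None],cv2.INTER_LINEAR)[:,0]
    G[n]=samp
def rect(cx,cy,th,hx,hy):
    a=np.deg2rad(th);X=np.array([np.cos(a),np.sin(a)]);Y=np.array([-np.sin(a),np.cos(a)]);o=np.array([cx,cy])
    t=np.linspace(-.97,.97,150);p=[]
    for sg in(-1,1): p+= [o+X*hx*sg+Y*hy*k for k in t]+[o+Y*hy*sg+X*hx*k for k in t]
    return np.c_[np.array(p),np.full(len(p),.01)]
for n in G:
    def f(v):
        i=G[n](rect(*v,.057,.177));o=G[n](rect(*v,.063,.183));return -np.mean(np.clip(i-o,-40,40))
    best=min((f((x,y,th)),x,y,th) for x in np.arange(.57,.625,.003) for y in np.arange(-.06,.05,.004) for th in np.arange(3,11,1))
    r=minimize(f,best[1:],method="Nelder-Mead",options=dict(initial_simplex=np.array(best[1:])+np.array([[0,0,0],[.003,0,0],[0,.003,0],[0,0,1]])))
    print(n,"plate",best,r.x,r.fun)
    th=np.deg2rad(7.5)
    zz=(z0 if n=="top" else s0);P=cloud(n,zz["im"],zz["d"],bot.calibration(n));M=masks(zz["im"])
    O=r.x[:2];q=(P[...,:2]-O);L=np.stack([q@[np.cos(r.x[2]*np.pi/180),np.sin(r.x[2]*np.pi/180)],q@[-np.sin(r.x[2]*np.pi/180),np.cos(r.x[2]*np.pi/180)],P[...,2]],-1)
    for k in("blue","black","red"):
        m=M[k]&(abs(L[...,0])<.06)&(abs(L[...,1])<.19)&(L[...,2]>.07)&(L[...,2]<.2)
        N,LL,S,C=cv2.connectedComponentsWithStats(m.astype(np.uint8))
        for i in range(1,N):
            if S[i,4]>9:
                w=L[LL==i];print(" ",k,C[i].round(),S[i,4],np.percentile(w,4,axis=0),np.percentile(w,96,axis=0))
```

```text
top plate (np.float32(-17.312523), np.float64(0.606), np.float64(-0.023999999999999966), np.int64(8)) [ 0.6072 -0.0238  7.7973] -18.14651107788086
  blue [217. 188.] 80 [-0.0399  0.1776  0.1211] [0.0302 0.1885 0.1409]
  blue [261. 184.] 49 [-0.0277  0.0174  0.0921] [0.0165 0.0357 0.1278]
  blue [281. 183.] 54 [-0.0243 -0.0766  0.0836] [ 0.0142 -0.0257  0.1175]
  black [295. 178.] 14 [-0.0079 -0.0944  0.0976] [ 0.0139 -0.0896  0.1496]
  black [258. 185.] 25 [-0.0281  0.0359  0.1006] [0.0152 0.0419 0.1304]
  black [280. 182.] 58 [-0.0255 -0.0454  0.083 ] [ 0.0046 -0.0259  0.1784]
  black [223. 182.] 27 [0.0054 0.1529 0.0992] [0.0275 0.1685 0.1376]
  black [292. 186.] 12 [-0.0242 -0.0894  0.0757] [-0.018  -0.0721  0.1071]
  black [225. 194.] 13 [-0.0379  0.1513  0.0922] [-0.0116  0.1672  0.1359]
  red [299. 177.] 12 [-0.0117 -0.1021  0.1651] [ 0.0043 -0.0975  0.1828]
side plate (np.float32(-14.765552), np.float64(0.606), np.float64(-0.019999999999999962), np.int64(8)) [ 0.606  -0.0192  7.698 ] -14.986726760864258
  blue [230. 172.] 168 [-0.0415  0.171   0.0751] [0.0301 0.1845 0.1381]
  blue [255. 198.] 202 [-0.0291  0.0113  0.0802] [0.0228 0.031  0.1275]
  blue [266. 217.] 179 [-0.025  -0.1078  0.0737] [ 0.0134 -0.0323  0.1115]
  blue [282. 221.] 26 [ 0.017  -0.1079  0.0715] [ 0.0212 -0.0931  0.104 ]
  black [235. 177.] 287 [-0.0372  0.1447  0.0719] [0.0291 0.1766 0.136 ]
  black [266. 202.] 115 [-0.0166 -0.0527  0.1062] [ 0.0047 -0.0321  0.1753]
  black [247. 199.] 19 [-0.0307  0.0244  0.0818] [-0.0264  0.0377  0.1256]
  black [272. 212.] 13 [ 0.0011 -0.0743  0.0736] [ 0.0198 -0.0446  0.1185]
  black [266. 221.] 92 [-0.026  -0.1066  0.0724] [-0.0209 -0.0349  0.1006]
  black [282. 222.] 22 [ 0.0157 -0.1073  0.0729] [ 0.0203 -0.0914  0.0976]
  red [278. 205.] 25 [-0.0144 -0.1119  0.1735] [ 0.0088 -0.1041  0.1806]
```

```bash
python3 -m pendant '[{"linear":[0,-3,-15],"delta_rot":[0,-0.02,0],"grip":-1},{"linear":[0,-3,-45],"delta_rot":[0,-0.024,0],"grip":-1},{"linear":[0,-3,-80],"delta_rot":[0,-0.024,0],"grip":-1},{"linear":[0,-3,-115],"delta_rot":[0,-0.024,0],"grip":-1},{"linear":[-1,-3,-150],"delta_rot":[0,-0.024,0],"grip":-1},{"linear":[-1,-3,-185],"delta_rot":[0,-0.024,0],"grip":-1},{"linear":[-1,-3,-215],"delta_rot":[0,-0.024,0],"grip":-1},{"linear":[-1,-3,-229],"delta_rot":[0,-0.024,0],"grip":-1}]' 60
python3 -m pendant '[{"linear":[0,0,0],"delta_rot":[0,0,0],"grip":-1},{"linear":[0,0,0],"delta_rot":[0,0,0],"grip":-1},{"linear":[0,0,0],"delta_rot":[0,0,0],"grip":-1}]' 60
python3 - <<'E'
from h import *
np.set_printoptions(precision=4,suppress=True)
s=bot.read_state();print(s["tcp_pos"],s["tcp_rot"],s["wrist_force"])
c=bot.calibration("wrist");im,d=bot.get_image("wrist");np.savez("pics/w1.npz",im=im,d=d,**c);cv2.imwrite("pics/w1.png",im[:,:,::-1])
for n in("top","side"):
    im,d=bot.get_image(n);np.savez(f"pics/{n}2.npz",im=im,d=d)
    P=cloud(n,im,d,bot.calibration(n));z=P[...,2];M=masks(im)
    m=M["yel"]&(abs(P[...,0]-.586)<.07)&(abs(P[...,1]-.095)<.07)&(z>.15)
    q=P[m];print(n,len(q),q.min(0),q.max(0))
    b=q[(q[:,2]>.2)&(q[:,2]<.29)]; print(len(b),circ(b[:,:2]))
E
```

```text
t: 4.35
tcp_pos: [0.5843, 0.0903, 0.3409]
tcp_rot: [-90.4, 0.7, 7.5]
wrist_force: [0.1, 0.4, -7.7]
finger_gap: 0.0324
t: 4.65
tcp_pos: [0.5837, 0.0926, 0.34]
tcp_rot: [-90.3, 0.8, 7.6]
wrist_force: [0.2, -0.2, -8.6]
finger_gap: 0.0321
[0.5837 0.0926 0.34  ] [-90.3343   0.7956   7.639 ] [ 0.2177 -0.1667 -8.6169]Traceback (most recent call last):
  File "<stdin>", line 9, in <module>
    return umr_minimum(a, axis, None, out, keepdims, initial, where)
ValueError: zero-size array to reduction operation minimum which has no identity
```

View pics/w1.png

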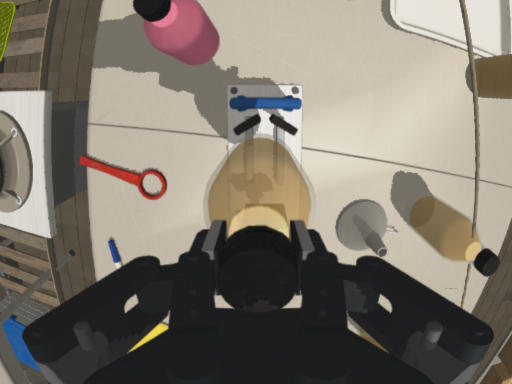

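The wrist view shows the V pads centred at about column 265, both rails, and the bottle axis at about column 259, so there is a small x offset. I'll measure it.

Run:
```python
from h import *
np.set_printoptions(precision=4,suppress=True)
Z=np.load("pics/w1.npz");im,d=Z["im"],Z["d"];c={k:Z[k] for k in("fx","fy","cx","cy","R","t")}
P=cloud("wrist",im,d,c);M=masks(im);th=np.deg2rad(7.75)
X=np.array([np.cos(th),np.sin(th)]);Y=np.array([-np.sin(th),np.cos(th)]);T=np.array([.5837,.0926])
L=np.stack([(P[...,:2]-T)@X,(P[...,:2]-T)@Y,P[...,2]],-1)*1000 # relative to TCP in clamp axes
def rep(nm,m):
    N,LL,S,C=cv2.connectedComponentsWithStats(m.astype(np.uint8))
    for i in range(1,N):
        if S[i,4]>25: w=L[LL==i];print(nm,C[i].round(),S[i,4],np.percentile(w,3,axis=0).round(1),np.percentile(w,97,axis=0).round(1))
v,u=np.mgrid[:384,:512]
roi=(u>215)&(u<320)&(v>70)&(v<180)
rep("blue",M["blue"]&roi&(L[...,2]>120)); rep("blk",M["black"]&roi&(L[...,2]>125))
b=M["black"]&roi&(L[...,2]>130)&(L[...,2]<140)
for sg in(-1,1):
    w=L[b&(np.sign(u-264)==sg)];
    if len(w)>5: k=np.polyfit(w[:,0],w[:,1],1);print("V face",sg,len(w),w.min(0),w.max(0),k)
rep("plate",roi&M["white"]&(L[...,2]>3)&(L[...,2]<18))
y=M["yel"]&(u>190)&(u<330)&(v>120)&(v<240)
w=L[y];print("bottle",len(w),w.min(0),w.max(0))
for lo,hi in((180,220),(220,250),(250,280)):
    q=w[(w[:,2]>lo)&(w[:,2]<hi)];
    if len(q)>50: print(lo,len(q),np.percentile(q,2,axis=0),np.percentile(q,98,axis=0),circ(q[:,:2]))
for n in("side",):
    im,d=bot.get_image(n);np.savez(f"pics/{n}2.npz",im=im,d=d);P=cloud(n,im,d,bot.calibration(n))
    H=cv2.cvtColor(im,cv2.COLOR_RGB2HSV)
    L=np.stack([(P[...,:2]-T)@X,(P[...,:2]-T)@Y,P[...,2]],-1)*1000
    m=(H[...,0]>8)&(H[...,0]<35)&(H[...,1]>50)&(np.hypot(L[...,0],L[...,1])<60)&(L[...,2]>150)
    w=L[m];print(n,len(w));
    for lo,hi in((170,200),(200,230),(230,260)):
        q=w[(w[:,2]>lo)&(w[:,2]<hi)]
        if len(q)>10: print(lo,len(q),q.min(0),q.max(0),circ(q[:,:2]))
```

```text
blue [265. 103.] 719 [-31.3  63.3 134.1] [ 43.3  74.9 137.4]
blk [247. 124.] 217 [-28.8  34.9 133. ] [ -2.4  53.6 136.5]
blk [283. 124.] 188 [ 13.9  35.3 133.3] [ 39.7  53.5 136.6]
V face -1 215 [-30.6546  32.6025 130.1907] [ -1.267   54.8869 136.8676] [ 0.538  52.1556]
V face 1 185 [ 12.6756  34.0187 132.5614] [ 40.9158  54.9257 137.4642] [-0.552  58.7574]
plate [293. 121.] 893 [ 31.9 -16.4   7.9] [65.3 98.6 11.5]
plate [265. 123.] 298 [-4.2 22.   8.4] [19.5 58.5 11.8]
plate [229. 145.] 36 [-54.3  -5.6   8.2] [-45.9   7.7  11.1]
bottle 7213 [nan nan nan] [nan nan nan]
220 128 [-15.567   33.4381 226.9933] [ 18.3467  38.2755 249.2577] (array([-0.0352,  1.0115]), np.float64(37.2245753145476))
250 280 [-18.2629  31.7054 251.2838] [ 21.0175  38.2036 279.4606] (array([0.0717, 0.5675]), np.float64(37.61656437156602))
side 941
170 59 [-37.2561 -41.5517 184.3634] [ 21.5453  -0.048  199.9964] (array([-0.5239, -4.1786]), np.float64(35.10196760150905))
200 155 [-38.5398 -42.032  200.3102] [ 23.8028   4.5893 229.7776] (array([-0.5687, -3.4066]), np.float64(35.98541502697541))
230 165 [-38.4524 -42.3175 230.0081] [ 25.284    9.5659 259.9594] (array([-0.0823, -3.2665]), np.float64(36.095410982280185))
```

```bash
python3 -c "
from h import *
th=np.deg2rad(7.75);X=np.array([np.cos(th),np.sin(th)]);Y=np.array([-np.sin(th),np.cos(th)])
p=np.array([.5837,.0926])+.005*X+.001*Y;print(p)
delta([*p,.30],[-90,0,7.75])"
```

```text
[0.58851948 0.09426512]
lin [ 5.2 40.6  1.9] rot [ 0.006 -0.002 -0.013] t 4.8
```

```bash
python3 -m pendant '[{"linear":[5,0,2],"delta_rot":[0.006,0,-0.013],"grip":-1},{"linear":[5,0,2],"delta_rot":[0.006,0,-0.013],"grip":-1},{"linear":[5,10,2],"delta_rot":[0.006,0,-0.013],"grip":-1},{"linear":[5,30,2],"delta_rot":[0.006,0,-0.013],"grip":-1},{"linear":[5,50,2],"delta_rot":[0.006,0,-0.013],"grip":-1},{"linear":[5,70,2],"delta_rot":[0.006,0,-0.013],"grip":-1},{"linear":[5,80,2],"delta_rot":[0.006,0,-0.013],"grip":-1},{"linear":[5,80,2],"delta_rot":[0.006,0,-0.013],"grip":-1}]' 60
cat >> h.py <<'E'
def vcheck():
    s=bot.read_state();c=bot.calibration("wrist");im,d=bot.get_image("wrist");P=cloud("wrist",im,d,c);M=masks(im);th=np.deg2rad(7.75)
    print(s["tcp_pos"].__repr__(),s["tcp_rot"],s["wrist_force"])
    X=np.array([np.cos(th),np.sin(th)]);Y=np.array([-np.sin(th),np.cos(th)]);T=np.array(s["tcp_pos"][:2])
    L=np.stack([(P[...,:2]-T)@X,(P[...,:2]-T)@Y,P[...,2]],-1)*1000
    roi=(abs(L[...,0])<60)&(L[...,1]>22)&(L[...,1]<90)&(L[...,2]>128)&(L[...,2]<141)
    for k in("blue","black"):
        w=L[M[k]&roi];print(k,len(w),np.percentile(w,2,axis=0).round(1),np.percentile(w,98,axis=0).round(1))
    w=L[masks(im)["black"]&roi]
    for g in(w[w[:,0]<5],w[w[:,0]>5]): print("face",np.polyfit(g[:,0],g[:,1],1).round(3))
    H=cv2.cvtColor(im,cv2.COLOR_RGB2HSV);zt=s["tcp_pos"][2]*1000
    q=L[(H[...,0]>8)&(H[...,0]<35)&(H[...,1]>50)&(np.hypot(L[...,0],L[...,1])<60)&(L[...,2]<zt-65)&(L[...,2]>zt-115)]
    print("bottle",len(q),np.percentile(q,[2,98],axis=0).round(1).tolist(),circ(q[:,:2]))
    return im
E
python3 - <<'E'
from h import *
im=vcheck();cv2.imwrite("pics/w2.png",im[:,:,::-1])
E
```

```text
t: 5.6
tcp_pos: [0.5866, 0.0938, 0.2587]
tcp_rot: [-90.1, 0.2, 7.6]
wrist_force: [-0.4, -0.5, -8.7]
finger_gap: 0.0322
array([0.58663108, 0.09382032, 0.25868434]) [-90.06386579   0.19579953   7.63149157] [-0.3701546  -0.5273457  -8.70653217]
blue 1265 [-35.6  62.2 132.9] [ 41.   74.7 137.5]
black 714 [-31.7  33.2 133. ] [ 36.9  52.7 136.3]
face [ 0.528 52.471]
face [-0.533 55.817]
bottle 381 [[-17.9, 32.5, 145.4], [21.5, 38.7, 193.0]] (array([0.85395706, 1.15003131]), np.float64(37.50454351727985))
```

```bash
python3 -m pendant '[{"linear":[2,0,0],"delta_rot":[0,0,-0.003],"grip":-1},{"linear":[2,15,0],"delta_rot":[0,0,-0.003],"grip":-1},{"linear":[2,30,0],"delta_rot":[0,0,-0.003],"grip":-1},{"linear":[2,42,0],"delta_rot":[0,0,-0.003],"grip":-1},{"linear":[2,47,0],"delta_rot":[0,0,-0.003],"grip":-1},{"linear":[2,47,0],"delta_rot":[0,0,-0.003],"grip":-1}]' 60
python3 -m pendant '[{"linear":[0,1.5,0],"delta_rot":[0,0,0],"grip":-1},{"linear":[0,3,0],"delta_rot":[0,0,0],"grip":-1},{"linear":[0,3,0],"delta_rot":[0,0,0],"grip":-1}]' 60
python3 -c "
from h import *
im=vcheck()"
```

```text
t: 6.25
tcp_pos: [0.5887, 0.094, 0.2117]
tcp_rot: [-90.1, 0.0, 7.6]
wrist_force: [-0.2, 1.1, -7.8]
finger_gap: 0.0328
t: 6.55
tcp_pos: [0.5888, 0.0941, 0.2089]
tcp_rot: [-90.1, 0.0, 7.6]
wrist_force: [-0.4, -0.1, -8.7]
finger_gap: 0.0324
array([0.58883459, 0.09409417, 0.20887877]) [-9.00656366e+01  6.39350718e-03  7.62745252e+00] [-0.40531466 -0.13174883 -8.66634098]
blue 1914 [-37.9  62.3 133.2] [ 38.9  74.6 137.3]
black 1133 [-33.8  32.9 132.9] [ 34.6  52.5 136.3]
face [ 0.517 53.461]
face [-0.506 53.913]
bottle 383 [[-18.1, 32.1, 94.7], [21.9, 38.6, 143.0]] (array([1.12567652, 0.99035165]), np.float64(37.59963608838096))
```

```bash
python3 -m pendant '[{"linear":[0,1,0],"delta_rot":[0,0,0],"grip":-1},{"linear":[0,2,0],"delta_rot":[0,0,0],"grip":-1},{"linear":[0,2,0],"delta_rot":[0,0,0],"grip":-1}]' 60
python3 -m pendant '[{"linear":[0,0.7,0],"delta_rot":[0,0,0],"grip":-1},{"linear":[0,1.5,0],"delta_rot":[0,0,0],"grip":-1},{"linear":[0,1.5,0],"delta_rot":[0,0,0],"grip":-1}]' 60
```

```text
t: 6.9
tcp_pos: [0.5888, 0.0941, 0.2069]
tcp_rot: [-90.1, 0.0, 7.6]
wrist_force: [0.1, 0.0, -8.0]
finger_gap: 0.0325
t: 7.2
tcp_pos: [0.5894, 0.0942, 0.2066]
tcp_rot: [-90.0, -0.1, 7.6]
wrist_force: [-1.6, 0.4, 2.2]
finger_gap: 0.0323
```

```bash
python3 -m pendant '[{"linear":[0,0,0],"delta_rot":[0,0,0],"grip":-0.1},{"linear":[0,0,0],"delta_rot":[0,0,0],"grip":0.3},{"linear":[0,0,0],"delta_rot":[0,0,0],"grip":1},{"linear":[0,0,0],"delta_rot":[0,0,0],"grip":1},{"linear":[0,0,0],"delta_rot":[0,0,0],"grip":1}]'
python3 -m pendant '[{"linear":[0,-15,0],"delta_rot":[0,0,0],"grip":1},{"linear":[0,-45,0],"delta_rot":[0,0,0],"grip":1},{"linear":[0,-85,0],"delta_rot":[0,0,0],"grip":1},{"linear":[0,-120,0],"delta_rot":[0,0,0],"grip":1},{"linear":[0,-130,0],"delta_rot":[0,0,0],"grip":1}]'
python3 - <<'E'
from h import *
np.set_printoptions(precision=4,suppress=True)
for n in ("side","wrist"):
    c=bot.calibration(n);im,d=bot.get_image(n);np.savez(f"pics/{n}3.npz",im=im,d=d,**c);P=cloud(n,im,d,c);z=P[...,2]
    q=P[(z>.246)&(z<.256)&(abs(P[...,0]-.589)<.04)&(abs(P[...,1]-.094)<.04)]
    if len(q): print(n,"cap top",len(q),np.median(q,0),(q.min(0)+q.max(0))/2)
    if n=="side": cv2.imwrite("pics/side3.png",cv2.resize(im[60:280,140:360][:,:,::-1],None,fx=2.7,fy=2.7,interpolation=cv2.INTER_CUBIC))
E
```

```text
t: 7.7
tcp_pos: [0.5895, 0.0942, 0.2066]
tcp_rot: [-90.0, -0.1, 7.6]
wrist_force: [0.0, 0.5, -0.3]
finger_gap: 0.0854
t: 8.2
tcp_pos: [0.5913, 0.0941, 0.3422]
tcp_rot: [-90.0, -0.5, 7.6]
wrist_force: [0.3, -1.0, 0.4]
finger_gap: 0.0853
side cap top 55 [0.5915 0.0914 0.252 ] [0.5924 0.0921 0.2509]
wrist cap top 1185 [0.591  0.0957 0.2521] [0.5911 0.095  0.2502]
```

View pics/side3.png

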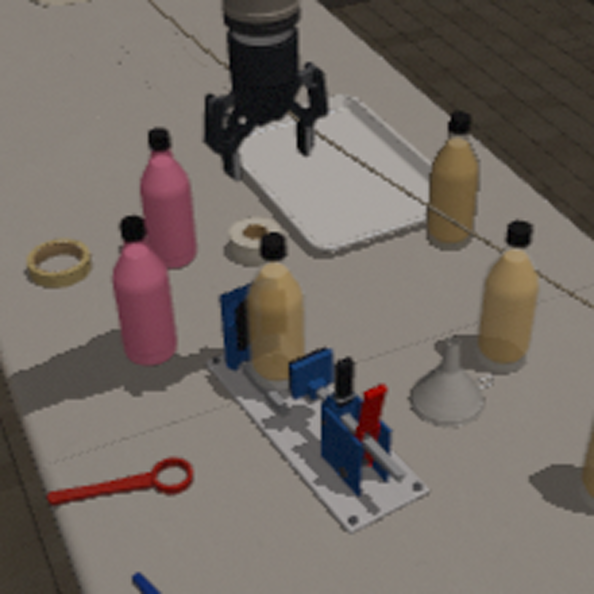

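The side view shows the bottle standing upright on the rails between the jaw and the V block, with the gripper clear. Next comes the trigger, with a 30° tilted, closed gripper behind the paddle.

```bash
cat >> h.py <<'E'
th=np.deg2rad(7.75);CX=np.array([np.cos(th),np.sin(th),0]);CY=np.array([-np.sin(th),np.cos(th),0]);O=np.array([.5886,.0991,0])
def loc(p): p=np.array(p)-O;return np.array([p@CX,p@CY,p[2]])*1000
def wor(x,y,z): return O+CX*x/1000+CY*y/1000+[0,0,z/1000]
E
python3 -c "
from h import *
delta(wor(0,-270,300),[-60,0,7.75]);delta(wor(0,-270,144.5),[-60,0,7.75])"
```

```text
lin [  -0.7   39.2 -265. ] rot [ 0.523 -0.001  0.006] t 8.3
lin [  -1.6  194.7 -265. ] rot [ 0.523 -0.001  0.006] t 8.3
```

```bash
python3 -m pendant '[{"linear":[0,-5,-40],"delta_rot":[0,0,0],"grip":1},{"linear":[0,-5,-85],"delta_rot":[0.1,0,0],"grip":0},{"linear":[-1,-5,-130],"delta_rot":[0.2,0,0.006],"grip":-1},{"linear":[-1,0,-175],"delta_rot":[0.32,0,0.006],"grip":-1},{"linear":[-1,10,-220],"delta_rot":[0.44,0,0.006],"grip":-1},{"linear":[-1,25,-260],"delta_rot":[0.523,0,0.006],"grip":-1},{"linear":[-1,38,-265],"delta_rot":[0.523,0,0.006],"grip":-1},{"linear":[-1,38,-265],"delta_rot":[0.523,0,0.006],"grip":-1}]' 60
python3 - <<'E'
from h import *
s=bot.read_state();print("loc",loc(s["tcp_pos"]).round(1),s["tcp_rot"],s["finger_gap"])
delta(wor(0,-270,144.5),[-60,0,7.75])
c=bot.calibration("wrist");im,d=bot.get_image("wrist");cv2.imwrite("pics/w4.png",im[:,:,::-1])
P=cloud("wrist",im,d,c);L=((P-O)@np.stack([CX,CY,[0,0,1]],1))*1000
m=masks(im)["red"]&(abs(L[...,0])<50)&(L[...,1]<-170)&(L[...,1]>-260)&(L[...,2]>60)
q=L[m];print(len(q),np.percentile(q,[2,50,98],axis=0).round(1) if len(q) else "")
E
```

```text
t: 9.1
tcp_pos: [0.6228, -0.1709, 0.2965]
tcp_rot: [-59.9, 0.4, 7.4]
wrist_force: [-0.7, -0.1, 0.6]
finger_gap: 0.0001
loc [  -2.5 -272.2  296.5] [-59.90792861   0.4172465    7.39179433] 0.00013530573335215998
lin [  3.6 132.6 -74.3] rot [-0.002 -0.009 -0.003] t 9.1
352 [[ -13.2 -230.8  150.7]
 [   0.  -226.1  177.8]
 [  13.3 -220.4  179.8]]
```

View pics/w4.png

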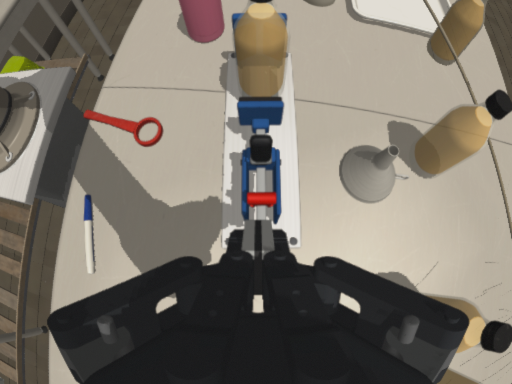

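The wrist view shows the red trigger at (261,199), behind the black grip at (261,150) and lined up with the fingers. The measured trigger position (x=0, y≈-226) matches the clamp frame. I'll descend to standoff.

```bash
python3 -m pendant '[{"linear":[4,35,-20],"delta_rot":[0,-0.009,0],"grip":-1},{"linear":[4,75,-42],"delta_rot":[0,-0.009,0],"grip":-1},{"linear":[4,110,-62],"delta_rot":[0,-0.009,0],"grip":-1},{"linear":[4,133,-74],"delta_rot":[0,-0.009,0],"grip":-1},{"linear":[4,133,-74],"delta_rot":[0,-0.009,0],"grip":-1},{"linear":[4,133,-74],"delta_rot":[0,-0.009,0],"grip":-1}]' 60
python3 - <<'E'
from h import *
s=bot.read_state();print("loc",loc(s["tcp_pos"]).round(1),s["tcp_rot"],s["wrist_force"])
delta(wor(0,-240,144.5),[-60,0,7.75]);delta(wor(0,-195,144.5),[-60,0,7.75])
E
```

```text
t: 9.75
tcp_pos: [0.6279, -0.1629, 0.1482]
tcp_rot: [-59.9, -0.1, 8.3]
wrist_force: [0.1, -0.4, 0.2]
finger_gap: 0.0003
loc [   3.6 -265.   148.2] [-59.87940936  -0.12014929   8.2546317 ] [ 0.07736484 -0.3733231   0.16022604]
lin [-3.4 15.8 19.7] rot [-0.002  0.009 -0.003] t 9.75
lin [-3.  38.3 58.7] rot [-0.002  0.009 -0.003] t 9.75
```

```bash
python3 -m pendant '[{"linear":[-3,13,13],"delta_rot":[0,0.009,0],"grip":-1},{"linear":[-3,16,20],"delta_rot":[0,0.009,0],"grip":-1},{"linear":[-3,18,24],"delta_rot":[0,0.009,0],"grip":-1},{"linear":[-3,20,28],"delta_rot":[0,0.009,0],"grip":-1},{"linear":[-3,22,31],"delta_rot":[0,0.009,0],"grip":-1},{"linear":[-3,23,33],"delta_rot":[0,0.009,0],"grip":-1}]' 60
python3 -c "
from h import *
s=bot.read_state();print('loc',loc(s['tcp_pos']).round(1),(s['wrist_force']@CY).round(1))
delta(wor(0,-200,144.5),[-60,0,7.75])"
```

```text
t: 10.35
tcp_pos: [0.6195, -0.1243, 0.1454]
tcp_rot: [-59.9, 0.1, 7.8]
wrist_force: [1.6, -2.2, 1.3]
finger_gap: 0.0001
loc [   0.5 -225.5  145.4] -2.3
lin [-0.5 13.6 21.6] rot [-0.001 -0.    -0.001] t 10.35
```

```bash
python3 -m pendant '[{"linear":[0,2,4],"delta_rot":[0,0,0],"grip":-1},{"linear":[0,4,8],"delta_rot":[0,0,0],"grip":-1},{"linear":[0,6,12],"delta_rot":[0,0,0],"grip":-1},{"linear":[0,6.5,13],"delta_rot":[0,0,0],"grip":-1}]' 60
python3 -c "
from h import *
s=bot.read_state();print('loc',loc(s['tcp_pos']).round(1),(s['wrist_force']@CY).round(1))"
python3 -m pendant '[{"linear":[0,2,4],"delta_rot":[0,0,0],"grip":-1},{"linear":[0,4,7],"delta_rot":[0,0,0],"grip":-1},{"linear":[0,5,9],"delta_rot":[0,0,0],"grip":-1}]' 60
python3 - <<'E'
from h import *
s=bot.read_state();print('loc',loc(s['tcp_pos']).round(1),(s['wrist_force']@CY).round(1))
im,d=bot.get_image("side");cv2.imwrite("pics/s5.png",cv2.resize(im[60:280,140:360][:,:,::-1],None,fx=2.7,fy=2.7,interpolation=cv2.INTER_CUBIC))
E
```

```text
t: 10.75
tcp_pos: [0.6177, -0.1108, 0.1464]
tcp_rot: [-60.1, 0.1, 7.7]
wrist_force: [1.2, -6.3, 2.6]
finger_gap: 0.0001
loc [   0.5 -211.9  146.4] -6.4
t: 11.05
tcp_pos: [0.6165, -0.1027, 0.1465]
tcp_rot: [-60.3, 0.0, 7.6]
wrist_force: [2.0, -7.0, 0.8]
finger_gap: -0.0001
loc [   0.5 -203.7  146.5] -7.2
```

View pics/s5.png

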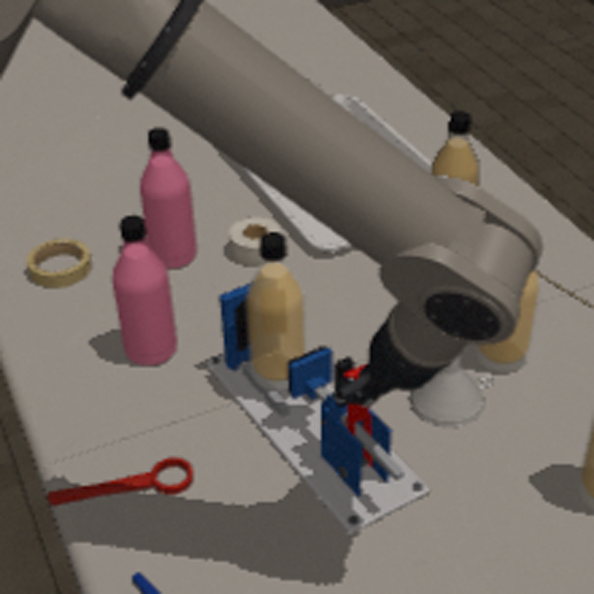

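The view shows the fingers behind the red paddle at (355,385), pushing it towards the grip. The bottle is still upright. I'll continue the stroke.

```bash
cat > l.py <<'E'
from h import *
s=bot.read_state();print('loc',loc(s['tcp_pos']).round(1),'F',round(float(s['wrist_force']@CY),1),'t',s['t'])
E
python3 -m pendant '[{"linear":[0,2,4],"delta_rot":[0,0,0],"grip":-1},{"linear":[0,3,5],"delta_rot":[0,0,0],"grip":-1},{"linear":[0,3,5],"delta_rot":[0,0,0],"grip":-1}]' 60
python3 l.py
python3 -m pendant '[{"linear":[0,1,2],"delta_rot":[0,0,0],"grip":-1},{"linear":[0,1.5,3],"delta_rot":[0,0,0],"grip":-1},{"linear":[0,1.5,3],"delta_rot":[0,0,0],"grip":-1}]' 60
python3 l.py
```

```text
t: 11.4
tcp_pos: [0.616, -0.0984, 0.1462]
tcp_rot: [-60.5, -0.0, 7.5]
wrist_force: [1.5, -7.6, 1.7]
finger_gap: 0.0002
loc [   0.5 -199.4  146.2] F -7.7 t 11.4
t: 11.7
tcp_pos: [0.6157, -0.0972, 0.1462]
tcp_rot: [-60.7, -0.0, 7.4]
wrist_force: [2.2, -7.9, 0.7]
finger_gap: 0.0001
loc [   0.4 -198.2  146.2] F -8.1 t 11.7
```

```bash
python3 -m pendant '[{"linear":[0,2,4],"delta_rot":[0,0,0],"grip":-1},{"linear":[0,4,7],"delta_rot":[0,0,0],"grip":-1},{"linear":[0,4,7],"delta_rot":[0,0,0],"grip":-1}]' 60
python3 l.py
python3 -m pendant '[{"linear":[0,2,4],"delta_rot":[0,0,0],"grip":-1},{"linear":[0,3,6],"delta_rot":[0,0,0],"grip":-1},{"linear":[0,3,6],"delta_rot":[0,0,0],"grip":-1}]' 60
python3 l.py
python3 - <<'E'
from h import *
n="side";c=bot.calibration(n);im,d=bot.get_image(n);P=cloud(n,im,d,c);L=((P-O)@np.stack([CX,CY,[0,0,1]],1))*1000
q=L[masks(im)["blue"]&(abs(L[...,0])<45)&(L[...,1]<-40)&(L[...,1]>-140)&(L[...,2]>90)&(L[...,2]<130)];print("jaw plate y",np.percentile(q[:,1],[3,50,97]).round(1))
q=L[masks(im)["red"]&(abs(L[...,0])<25)&(L[...,1]<-150)&(L[...,1]>-240)&(L[...,2]>130)&(L[...,2]<190)];print("trig",len(q),np.percentile(q,[3,50,97],axis=0).round(1) if len(q) else 0)
E
```

```text
t: 12.0
tcp_pos: [0.6151, -0.0927, 0.1458]
tcp_rot: [-61.0, -0.1, 7.2]
wrist_force: [2.8, -9.9, 0.8]
finger_gap: 0.0
loc [   0.4 -193.6  145.8] F -10.2 t 12.0
t: 12.3
tcp_pos: [0.6151, -0.0926, 0.1459]
tcp_rot: [-61.6, -0.2, 6.9]
wrist_force: [2.6, -15.4, 0.7]
finger_gap: -0.0001
loc [   0.4 -193.5  145.9] F -15.6 t 12.3
jaw plate y [-102.9  -91.4  -82.1]
trig 14 [[ -11.1 -189.6  130.9]
 [  -6.4 -178.6  175.6]
 [  -1.9 -170.8  178.9]]
```

```bash
python3 -c "
from h import *
delta(wor(0,-245,144.5),[-60,0,7.75])"
cat > j.py <<'E'
from h import *
def jaw(im,d):
    c=bot.calibration("side");P=cloud("side",im,d,c);L=((P-O)@np.stack([CX,CY,[0,0,1]],1))*1000;M=masks(im)
    q=L[M["blue"]&(abs(L[...,0])<45)&(L[...,1]<-40)&(L[...,1]>-140)&(L[...,2]>85)&(L[...,2]<130)]
    r=L[M["red"]&(abs(L[...,0])<25)&(L[...,1]<-150)&(L[...,1]>-240)&(L[...,2]>150)&(L[...,2]<190)]
    k=L[(L[...,2]>245)&(L[...,2]<256)&(abs(L[...,0])<30)&(abs(L[...,1])<35)]
    print("jaw y",np.percentile(q[:,1],[3,50,97]).round(1),"trig",np.median(r,0).round(1) if len(r) else None,"cap",np.median(k,0).round(1) if len(k) else None)
import sys
if len(sys.argv)>1:
    z=np.load("pics/side0.npz");jaw(z["im"],z["d"])
im,d=bot.get_image("side");jaw(im,d)
E
```

```text
lin [  0.3 -23.3 -46. ] rot [ 0.029 -0.011  0.011] t 12.35
```

```bash
python3 -m pendant '[{"linear":[0,-8,-16],"delta_rot":[0.01,0,0],"grip":-1},{"linear":[0,-16,-32],"delta_rot":[0.029,-0.011,0.011],"grip":-1},{"linear":[0,-23,-46],"delta_rot":[0.029,-0.011,0.011],"grip":-1},{"linear":[0,-23,-46],"delta_rot":[0.029,-0.011,0.011],"grip":-1},{"linear":[0,-23,-46],"delta_rot":[0.029,-0.011,0.011],"grip":-1}]' 60
python3 l.py; python3 j.py 1; python3 -c "
from h import *
delta(wor(0,-190,144.5),[-60,0,7.75])"
```

```text
t: 12.85
tcp_pos: [0.6211, -0.1424, 0.1439]
tcp_rot: [-59.9, 0.0, 7.8]
wrist_force: [-0.7, 0.1, -0.5]
finger_gap: 0.0002
loc [  -0.4 -243.6  143.9] F 0.2 t 12.85
jaw y [-108.6  -97.   -85.7] trig [  -2.1 -227.8  177.6] cap None
jaw y [-102.2  -91.5  -82.1] trig [  -1.8 -227.5  176.7] cap [  0.6  -8.6 251.3]
lin [ 0.2 26.3 46. ] rot [-0.002  0.001 -0.001] t 12.9
```

```bash
python3 -m pendant '[{"linear":[0,6,11],"delta_rot":[0,0,0],"grip":-1},{"linear":[0,10,19],"delta_rot":[0,0,0],"grip":-1},{"linear":[0,15,27],"delta_rot":[0,0,0],"grip":-1},{"linear":[0,20,35],"delta_rot":[0,0,0],"grip":-1},{"linear":[0,24,43],"delta_rot":[0,0,0],"grip":-1},{"linear":[0,27,47],"delta_rot":[0,0,0],"grip":-1},{"linear":[0,27,47],"delta_rot":[0,0,0],"grip":-1},{"linear":[0,27,47],"delta_rot":[0,0,0],"grip":-1}]' 60
python3 l.py; python3 -c "
from h import *
delta(wor(0,-245,144.5),[-60,0,7.75])"
```

```text
t: 13.7
tcp_pos: [0.6145, -0.0926, 0.1453]
tcp_rot: [-60.4, -0.1, 7.6]
wrist_force: [0.9, -14.2, 3.8]
finger_gap: 0.0003
loc [  -0.2 -193.4  145.3] F -14.2 t 13.7
lin [  0.3 -24.8 -45.2] rot [ 0.007 -0.001  0.003] t 13.7
```

```bash
python3 -m pendant '[{"linear":[0,-9,-16],"delta_rot":[0.007,0,0],"grip":-1},{"linear":[0,-17,-32],"delta_rot":[0.007,0,0],"grip":-1},{"linear":[0,-25,-45],"delta_rot":[0.007,0,0.003],"grip":-1},{"linear":[0,-25,-45],"delta_rot":[0.007,0,0.003],"grip":-1},{"linear":[0,-25,-45],"delta_rot":[0.007,0,0.003],"grip":-1}]' 60
python3 l.py; python3 j.py; python3 -m pendant '[{"linear":[0,6,11],"delta_rot":[0,0,0],"grip":-1},{"linear":[0,10,19],"delta_rot":[0,0,0],"grip":-1},{"linear":[0,15,27],"delta_rot":[0,0,0],"grip":-1},{"linear":[0,20,35],"delta_rot":[0,0,0],"grip":-1},{"linear":[0,24,42],"delta_rot":[0,0,0],"grip":-1},{"linear":[0,26,46],"delta_rot":[0,0,0],"grip":-1},{"linear":[0,26,46],"delta_rot":[0,0,0],"grip":-1},{"linear":[0,26,46],"delta_rot":[0,0,0],"grip":-1}]' 60
python3 l.py; python3 -c "
from h import *
delta(wor(0,-245,144.5),[-60,0,7.75])"
```

```text
t: 14.2
tcp_pos: [0.6213, -0.1431, 0.1444]
tcp_rot: [-59.9, 0.0, 7.7]
wrist_force: [0.6, -0.4, -0.6]
finger_gap: -0.0004
loc [  -0.3 -244.4  144.4] F -0.5 t 14.2
jaw y [-94.6 -83.  -71.5] trig [  -2.7 -228.2  176.5] cap [  1.2  -9.2 251.5]
t: 15.05
tcp_pos: [0.6146, -0.0927, 0.1456]
tcp_rot: [-60.2, -0.1, 7.6]
wrist_force: [1.0, -10.3, 2.8]
finger_gap: -0.0001
loc [-1.000e-01 -1.935e+02  1.456e+02] F -10.3 t 15.05
lin [  0.2 -24.6 -45.2] rot [ 0.004 -0.001  0.002] t 15.05
```

```bash
python3 -m pendant '[{"linear":[0,-9,-16],"delta_rot":[0.004,0,0],"grip":-1},{"linear":[0,-17,-32],"delta_rot":[0.004,0,0],"grip":-1},{"linear":[0,-25,-45],"delta_rot":[0.004,0,0.002],"grip":-1},{"linear":[0,-25,-45],"delta_rot":[0.004,0,0.002],"grip":-1},{"linear":[0,-25,-45],"delta_rot":[0.004,0,0.002],"grip":-1}]' 60
python3 l.py
python3 - <<'E'
import sys;sys.argv=["j"]
exec(open("j.py").read())
cv2.imwrite("pics/s6.png",cv2.resize(im[60:280,140:360][:,:,::-1],None,fx=2.7,fy=2.7,interpolation=cv2.INTER_CUBIC))
E
```

```text
t: 15.55
tcp_pos: [0.6214, -0.1434, 0.1446]
tcp_rot: [-59.9, 0.1, 7.7]
wrist_force: [0.5, 1.0, -0.8]
finger_gap: 0.0001
loc [-2.000e-01 -2.447e+02  1.446e+02] F 0.9 t 15.55
jaw y [-85.5 -74.3 -63. ] trig [  -3.2 -227.8  177. ] cap [  1.6 -10.  251.8]
```

View pics/s6.png

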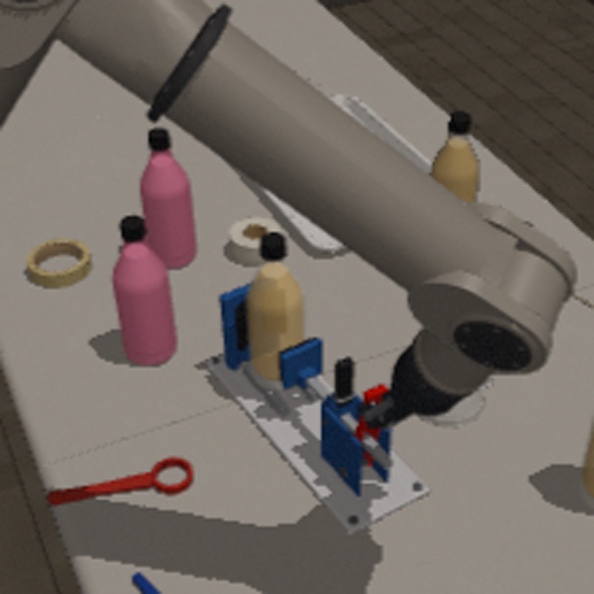

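The view shows the jaw plate at (302,363) closing on the still-upright bottle. From here I'll push in stages and read the force at each.

```bash
python3 -m pendant '[{"linear":[0,6,11],"delta_rot":[0,0,0],"grip":-1},{"linear":[0,10,19],"delta_rot":[0,0,0],"grip":-1},{"linear":[0,15,27],"delta_rot":[0,0,0],"grip":-1},{"linear":[0,19,34],"delta_rot":[0,0,0],"grip":-1},{"linear":[0,20,35],"delta_rot":[0,0,0],"grip":-1},{"linear":[0,20,35],"delta_rot":[0,0,0],"grip":-1}]' 60
python3 l.py;python3 -m pendant '[{"linear":[0,3,5],"delta_rot":[0,0,0],"grip":-1},{"linear":[0,5,8.5],"delta_rot":[0,0,0],"grip":-1},{"linear":[0,6,11],"delta_rot":[0,0,0],"grip":-1},{"linear":[0,6,11],"delta_rot":[0,0,0],"grip":-1}]' 60
python3 l.py; python3 -c "
from h import *
delta(wor(0,-190,144.5),[-60,0,7.75]);delta(wor(0,-245,144.5),[-60,0,7.75])"
```

```text
t: 16.2
tcp_pos: [0.6162, -0.1033, 0.1463]
tcp_rot: [-60.1, -0.0, 7.7]
wrist_force: [-0.9, -7.3, 6.2]
finger_gap: -0.0001
loc [   0.  -204.2  146.3] F -7.1 t 16.2
t: 16.6
tcp_pos: [0.6146, -0.0926, 0.146]
tcp_rot: [-60.4, -0.1, 7.7]
wrist_force: [1.8, -8.8, -4.7]
finger_gap: 0.0001
loc [-1.000e-01 -1.935e+02  1.460e+02] F -8.9 t 16.6
lin [0.1 3.  2.3] rot [ 0.007 -0.001  0.002] t 16.6
lin [  0.2 -24.1 -45.5] rot [ 0.007 -0.001  0.002] t 16.6
```

End stop again. Retreat and make the fifth stroke, staged.

```bash
python3 -m pendant '[{"linear":[0,-9,-16],"delta_rot":[0.007,0,0],"grip":-1},{"linear":[0,-17,-32],"delta_rot":[0.007,0,0],"grip":-1},{"linear":[0,-24,-45],"delta_rot":[0.007,0,0.002],"grip":-1},{"linear":[0,-24,-45],"delta_rot":[0.007,0,0.002],"grip":-1},{"linear":[0,-24,-45],"delta_rot":[0.007,0,0.002],"grip":-1}]' 60
python3 l.py; python3 j.py
python3 -m pendant '[{"linear":[0,6,11],"delta_rot":[0,0,0],"grip":-1},{"linear":[0,10,19],"delta_rot":[0,0,0],"grip":-1},{"linear":[0,15,26],"delta_rot":[0,0,0],"grip":-1},{"linear":[0,19,33],"delta_rot":[0,0,0],"grip":-1},{"linear":[0,20,35],"delta_rot":[0,0,0],"grip":-1},{"linear":[0,20,35],"delta_rot":[0,0,0],"grip":-1}]' 60
python3 l.py;python3 -m pendant '[{"linear":[0,1.5,3],"delta_rot":[0,0,0],"grip":-1},{"linear":[0,3,6],"delta_rot":[0,0,0],"grip":-1},{"linear":[0,3,6],"delta_rot":[0,0,0],"grip":-1}]' 60
python3 l.py
```

```text
t: 17.1
tcp_pos: [0.6214, -0.1431, 0.1445]
tcp_rot: [-59.9, 0.0, 7.7]
wrist_force: [-0.1, 1.0, -0.3]
finger_gap: -0.0003
loc [-2.000e-01 -2.444e+02  1.445e+02] F 1.0 t 17.1
jaw y [-75.1 -64.7 -53.9] trig [  -1.9 -228.5  176.5] cap [  2.1  -8.6 251.7]
t: 17.75
tcp_pos: [0.6163, -0.1033, 0.1459]
tcp_rot: [-60.1, -0.1, 7.7]
wrist_force: [0.2, -7.4, 4.0]
finger_gap: -0.0001
loc [ 2.000e-01 -2.042e+02  1.459e+02] F -7.3 t 17.75
t: 18.05
tcp_pos: [0.6156, -0.0985, 0.146]
tcp_rot: [-60.4, -0.1, 7.7]
wrist_force: [1.9, -9.1, -2.0]
finger_gap: -0.0
loc [ 1.000e-01 -1.994e+02  1.460e+02] F -9.3 t 18.05
```

```bash
python3 -m pendant '[{"linear":[0,1.5,3],"delta_rot":[0,0,0],"grip":-1},{"linear":[0,3,6],"delta_rot":[0,0,0],"grip":-1},{"linear":[0,3,6],"delta_rot":[0,0,0],"grip":-1}]' 60
python3 l.py;  python3 -m pendant '[{"linear":[0,1.5,2],"delta_rot":[0,0,0],"grip":-1},{"linear":[0,2,4],"delta_rot":[0,0,0],"grip":-1},{"linear":[0,2,4],"delta_rot":[0,0,0],"grip":-1}]' 60
python3 l.py; python3 -c "
from h import *
delta(wor(0,-245,144.5),[-60,0,7.75])"
```

```text
t: 18.35
tcp_pos: [0.6149, -0.0942, 0.1457]
tcp_rot: [-60.8, -0.2, 7.5]
wrist_force: [3.1, -10.5, -4.5]
finger_gap: 0.0004
loc [   0.  -195.1  145.7] F -10.8 t 18.35
t: 18.65
tcp_pos: [0.6147, -0.0928, 0.1456]
tcp_rot: [-61.3, -0.3, 7.4]
wrist_force: [3.1, -11.3, -3.5]
finger_gap: -0.0003
loc [   0.  -193.7  145.6] F -11.7 t 18.65
lin [  0.3 -23.7 -45.5] rot [ 0.022 -0.003  0.007] t 18.65
```

```bash
python3 -m pendant '[{"linear":[0,-9,-16],"delta_rot":[0.01,0,0],"grip":-1},{"linear":[0,-17,-32],"delta_rot":[0.022,0,0.007],"grip":-1},{"linear":[0,-24,-45],"delta_rot":[0.022,-0.003,0.007],"grip":-1},{"linear":[0,-24,-45],"delta_rot":[0.022,-0.003,0.007],"grip":-1},{"linear":[0,-24,-45],"delta_rot":[0.022,-0.003,0.007],"grip":-1}]' 60
python3 l.py; python3 j.py
python3 -m pendant '[{"linear":[0,6,11],"delta_rot":[0,0,0],"grip":-1},{"linear":[0,9,16],"delta_rot":[0,0,0],"grip":-1},{"linear":[0,12,21],"delta_rot":[0,0,0],"grip":-1},{"linear":[0,15,26],"delta_rot":[0,0,0],"grip":-1},{"linear":[0,16,28],"delta_rot":[0,0,0],"grip":-1},{"linear":[0,16,28],"delta_rot":[0,0,0],"grip":-1}]' 60
python3 l.py
```

```text
t: 19.15
tcp_pos: [0.6213, -0.1419, 0.1451]
tcp_rot: [-59.9, -0.0, 7.8]
wrist_force: [-0.4, 0.3, 0.6]
finger_gap: 0.0002
loc [-1.000e-01 -2.432e+02  1.451e+02] F 0.3 t 19.15
jaw y [-68.3 -56.3 -49. ] trig [  -3.1 -228.1  177. ] cap [  1.1  -9.7 251.8]
t: 19.8
tcp_pos: [0.6175, -0.1121, 0.147]
tcp_rot: [-60.2, -0.2, 7.7]
wrist_force: [-0.2, -11.0, 8.2]
finger_gap: -0.0002
loc [ 1.000e-01 -2.132e+02  1.470e+02] F -10.9 t 19.8
```

```bash
python3 -m pendant '[{"linear":[0,2,3.5],"delta_rot":[0,0,0],"grip":-1},{"linear":[0,3,5],"delta_rot":[0,0,0],"grip":-1},{"linear":[0,3,5],"delta_rot":[0,0,0],"grip":-1}]' 60
python3 l.py;  python3 -m pendant '[{"linear":[0,2,3.5],"delta_rot":[0,0,0],"grip":-1},{"linear":[0,3,5],"delta_rot":[0,0,0],"grip":-1},{"linear":[0,3,5],"delta_rot":[0,0,0],"grip":-1}]' 60
python3 l.py; python3 j.py
```

```text
t: 20.1
tcp_pos: [0.617, -0.1092, 0.1473]
tcp_rot: [-60.6, -0.3, 7.6]
wrist_force: [1.1, -11.4, 1.7]
finger_gap: 0.0
loc [ 1.000e-01 -2.102e+02  1.473e+02] F -11.5 t 20.1
t: 20.4
tcp_pos: [0.6166, -0.1065, 0.1474]
tcp_rot: [-61.0, -0.4, 7.5]
wrist_force: [0.5, -10.9, -0.3]
finger_gap: -0.0
loc [ 1.000e-01 -2.075e+02  1.474e+02] F -10.8 t 20.4
jaw y [-64.  -51.9 -46.5] trig [  -6.  -193.   178.8] cap [ -0.6  -8.9 252.5]
```

```bash
python3 -m pendant '[{"linear":[0,2,3.5],"delta_rot":[0.01,0,0],"grip":-1},{"linear":[0,3.5,6],"delta_rot":[0.01,0,0],"grip":-1},{"linear":[0,3.5,6],"delta_rot":[0.01,0,0],"grip":-1}]' 60
python3 l.py;  python3 -m pendant '[{"linear":[0,2,3.5],"delta_rot":[0.01,0,0],"grip":-1},{"linear":[0,3.5,6],"delta_rot":[0.01,0,0],"grip":-1},{"linear":[0,3.5,6],"delta_rot":[0.01,0,0],"grip":-1}]' 60
python3 l.py;  python3 -m pendant '[{"linear":[0,2,3.5],"delta_rot":[0.01,0,0],"grip":-1},{"linear":[0,3.5,6],"delta_rot":[0.01,0,0],"grip":-1},{"linear":[0,3.5,6],"delta_rot":[0.01,0,0],"grip":-1}]' 60
python3 l.py; python3 j.py;  python3 -c "
from h import *
delta(wor(0,-245,144.5),[-60,0,7.75])"
```

```text
t: 20.75
tcp_pos: [0.6161, -0.1026, 0.1474]
tcp_rot: [-60.8, -0.5, 7.3]
wrist_force: [1.3, -11.1, -0.2]
finger_gap: 0.0
loc [ 1.000e-01 -2.035e+02  1.474e+02] F -11.2 t 20.75
t: 21.05
tcp_pos: [0.6156, -0.0995, 0.1472]
tcp_rot: [-60.7, -0.6, 7.1]
wrist_force: [2.3, -12.8, -1.1]
finger_gap: -0.0001
loc [   0.  -200.5  147.2] F -13.0 t 21.05
t: 21.35
tcp_pos: [0.6154, -0.0978, 0.1471]
tcp_rot: [-60.8, -0.7, 6.9]
wrist_force: [1.6, -14.9, -0.2]
finger_gap: 0.0001
loc [   0.  -198.7  147.1] F -15.0 t 21.35
jaw y [-62.3 -49.9 -43.5] trig [  -4.1 -182.7  178. ] cap [ -0.3  -7.6 251.7]
lin [  0.6 -20.3 -41.6] rot [ 0.013 -0.007  0.018] t 21.4
```

```bash
python3 -m pendant '[{"linear":[0,3,5],"delta_rot":[0.01,-0.007,0.01],"grip":-1},{"linear":[0,3.7,6.5],"delta_rot":[0.01,-0.007,0.01],"grip":-1},{"linear":[0,3.7,6.5],"delta_rot":[0.01,-0.007,0.01],"grip":-1}]' 60
python3 l.py;  python3 -m pendant '[{"linear":[0,3,5],"delta_rot":[0.01,0,0.01],"grip":-1},{"linear":[0,3.7,6.5],"delta_rot":[0.01,0,0.01],"grip":-1},{"linear":[0,3.7,6.5],"delta_rot":[0.01,0,0.01],"grip":-1}]' 60
python3 l.py; python3 j.py;  python3 -c "
from h import *
delta(wor(0,-245,144.5),[-60,0,7.75])"
```

```text
t: 21.7
tcp_pos: [0.6152, -0.0965, 0.147]
tcp_rot: [-60.9, -0.5, 7.2]
wrist_force: [2.4, -16.0, -0.5]
finger_gap: -0.0003
loc [   0.  -197.4  147. ] F -16.2 t 21.7
t: 22.0
tcp_pos: [0.6151, -0.0958, 0.1469]
tcp_rot: [-61.0, -0.2, 7.2]
wrist_force: [1.5, -17.4, -0.7]
finger_gap: -0.0001
loc [  -0.  -196.7  146.9] F -17.5 t 22.0
jaw y [-62.6 -49.7 -44.9] trig [  -6.3 -179.3  178.9] cap [  0.8  -7.2 252. ]
lin [  0.5 -21.3 -43.4] rot [ 0.017 -0.007  0.008] t 22.05
```

The stall at 17.5 N came right at the 0.31 rad borderline. I'll release and squeeze once more to confirm.

```bash
python3 -m pendant '[{"linear":[0,-8,-16],"delta_rot":[0.01,0,0],"grip":-1},{"linear":[0,-15,-31],"delta_rot":[0.017,-0.007,0.008],"grip":-1},{"linear":[0,-21,-43],"delta_rot":[0.017,-0.007,0.008],"grip":-1},{"linear":[0,-21,-43],"delta_rot":[0.017,-0.007,0.008],"grip":-1},{"linear":[0,-21,-43],"delta_rot":[0.017,-0.007,0.008],"grip":-1}]' 60
python3 l.py; python3 j.py
python3 -m pendant '[{"linear":[0,4,9],"delta_rot":[0,0,0],"grip":-1},{"linear":[0,8,15],"delta_rot":[0,0,0],"grip":-1},{"linear":[0,11,20],"delta_rot":[0,0,0],"grip":-1},{"linear":[0,13,22],"delta_rot":[0,0,0],"grip":-1},{"linear":[0,13,22],"delta_rot":[0,0,0],"grip":-1}]' 60
python3 l.py
python3 -m pendant '[{"linear":[0,2,3.5],"delta_rot":[0.01,0,0],"grip":-1},{"linear":[0,3,5],"delta_rot":[0.01,0,0],"grip":-1},{"linear":[0,3,5],"delta_rot":[0.01,0,0],"grip":-1}]' 60
python3 l.py
```

```text
t: 22.55
tcp_pos: [0.6211, -0.1417, 0.1444]
tcp_rot: [-59.9, -0.0, 7.8]
wrist_force: [1.1, 0.9, 1.2]
finger_gap: 0.0001
loc [  -0.3 -242.9  144.4] F 0.8 t 22.55
jaw y [-62.2 -50.9 -45. ] trig [  -1.7 -228.3  177.2] cap [  0.7  -5.2 251.8]
t: 23.1
tcp_pos: [0.6179, -0.1152, 0.1445]
tcp_rot: [-59.9, -0.0, 7.9]
wrist_force: [0.4, -2.9, 1.8]
finger_gap: 0.0003
loc [ 1.000e-01 -2.163e+02  1.445e+02] F -2.9 t 23.1
t: 23.4
tcp_pos: [0.6171, -0.1094, 0.1444]
tcp_rot: [-59.3, -0.0, 7.9]
wrist_force: [0.8, -2.9, 2.5]
finger_gap: -0.0003
loc [ 1.000e-01 -2.104e+02  1.444e+02] F -2.9 t 23.4
```

```bash
python3 -m pendant '[{"linear":[0,1.5,2.5],"delta_rot":[-0.01,0,0],"grip":-1},{"linear":[0,3,5],"delta_rot":[-0.01,0,0],"grip":-1},{"linear":[0,3,5],"delta_rot":[-0.01,0,0],"grip":-1}]' 60
python3 l.py
python3 -m pendant '[{"linear":[0,1.5,2.5],"delta_rot":[0,0,0],"grip":-1},{"linear":[0,3,5],"delta_rot":[0,0,0],"grip":-1},{"linear":[0,3,5],"delta_rot":[0,0,0],"grip":-1}]' 60
python3 l.py; python3 j.py
```

```text
t: 23.7
tcp_pos: [0.6165, -0.1053, 0.1444]
tcp_rot: [-60.1, -0.1, 7.8]
wrist_force: [1.2, -7.1, 2.5]
finger_gap: -0.0003
loc [ 1.000e-01 -2.063e+02  1.444e+02] F -7.2 t 23.7
t: 24.0
tcp_pos: [0.6161, -0.1029, 0.1444]
tcp_rot: [-60.5, -0.2, 7.6]
wrist_force: [2.7, -9.2, 2.5]
finger_gap: 0.0
loc [ 1.000e-01 -2.039e+02  1.444e+02] F -9.4 t 24.0
jaw y [-62.5 -50.3 -45.1] trig [  -4.4 -189.6  179. ] cap [ 2.000e-01 -6.200e+00  2.518e+02]
```

```bash
python3 -m pendant '[{"linear":[0,2,3.5],"delta_rot":[0.007,0,0],"grip":-1},{"linear":[0,3,5.5],"delta_rot":[0.007,0,0],"grip":-1},{"linear":[0,3,5.5],"delta_rot":[0.007,0,0],"grip":-1}]' 60
python3 l.py
python3 -m pendant '[{"linear":[0,2,4],"delta_rot":[0.007,0,0],"grip":-1},{"linear":[0,3.5,6],"delta_rot":[0.007,0,0],"grip":-1},{"linear":[0,3.5,6],"delta_rot":[0.007,0,0],"grip":-1}]' 60
python3 l.py; python3 -m pendant '[{"linear":[0,2,4],"delta_rot":[0.007,0,0],"grip":-1},{"linear":[0,3.5,6],"delta_rot":[0.007,0,0],"grip":-1},{"linear":[0,3.5,6],"delta_rot":[0.007,0,0],"grip":-1}]' 60
python3 l.py; python3 j.py
```

```text
t: 24.35
tcp_pos: [0.6159, -0.1008, 0.1443]
tcp_rot: [-60.5, -0.2, 7.4]
wrist_force: [2.3, -11.1, 1.4]
finger_gap: -0.0001
loc [   0.  -201.8  144.3] F -11.3 t 24.35
t: 24.65
tcp_pos: [0.6156, -0.0993, 0.1442]
tcp_rot: [-60.6, -0.3, 7.2]
wrist_force: [3.2, -12.8, 1.7]
finger_gap: -0.0001
loc [  -0.  -200.2  144.2] F -13.1 t 24.65
t: 24.95
tcp_pos: [0.6155, -0.0984, 0.1442]
tcp_rot: [-60.8, -0.5, 6.9]
wrist_force: [1.8, -14.8, 3.0]
finger_gap: -0.0002
loc [  -0.  -199.3  144.2] F -14.9 t 24.95
jaw y [-62.2 -50.4 -43.5] trig [  -4.5 -184.8  178.8] cap [  0.3  -7.3 251.9]
```

```bash
python3 -m pendant '[{"linear":[0,3,5],"delta_rot":[0.01,-0.01,0.005],"grip":-1},{"linear":[0,4,7],"delta_rot":[0.01,-0.01,0.005],"grip":-1},{"linear":[0,4,7],"delta_rot":[0.01,-0.01,0.005],"grip":-1}]' 60
python3 l.py
python3 -m pendant '[{"linear":[0,3,5],"delta_rot":[0.01,0,0.005],"grip":-1},{"linear":[0,4,7.2],"delta_rot":[0.01,0,0.005],"grip":-1},{"linear":[0,4,7.2],"delta_rot":[0.01,0,0.005],"grip":-1},{"linear":[0,4,7.2],"delta_rot":[0.01,0,0.005],"grip":-1}]' 60
python3 l.py; python3 j.py;  python3 -c "
from h import *
delta(wor(0,-245,144.5),[-60,0,7.75])"
```

```text
t: 25.3
tcp_pos: [0.6154, -0.0973, 0.1441]
tcp_rot: [-60.8, -0.6, 7.2]
wrist_force: [1.7, -16.6, 2.4]
finger_gap: -0.0
loc [   0.  -198.2  144.1] F -16.6 t 25.3
t: 25.7
tcp_pos: [0.6152, -0.0965, 0.1441]
tcp_rot: [-60.9, -0.5, 6.9]
wrist_force: [1.8, -18.1, 3.0]
finger_gap: -0.0001
loc [   0.  -197.4  144.1] F -18.2 t 25.7
jaw y [-63.1 -50.  -44.3] trig [  -5.4 -182.6  178.7] cap [-2.000e-01 -5.200e+00  2.515e+02]
lin [  0.7 -23.5 -41.4] rot [ 0.016 -0.008  0.015] t 25.75
```

```bash
python3 -m pendant '[{"linear":[0,-9,-16],"delta_rot":[0.01,0,0],"grip":-1},{"linear":[0,-17,-31],"delta_rot":[0.016,-0.008,0.015],"grip":-1},{"linear":[0,-23,-41],"delta_rot":[0.016,-0.008,0.015],"grip":-1},{"linear":[0,-23,-41],"delta_rot":[0.016,-0.008,0.015],"grip":-1},{"linear":[0,-23,-41],"delta_rot":[0.016,-0.008,0.015],"grip":-1}]' 60
python3 l.py; python3 j.py
python3 -m pendant '[{"linear":[0,4,9],"delta_rot":[0,0,0],"grip":-1},{"linear":[0,8,15],"delta_rot":[0,0,0],"grip":-1},{"linear":[0,12,22],"delta_rot":[0,0,0],"grip":-1},{"linear":[0,15,28],"delta_rot":[0,0,0],"grip":-1},{"linear":[0,17,30],"delta_rot":[0,0,0],"grip":-1},{"linear":[0,17,30],"delta_rot":[0,0,0],"grip":-1}]' 60
python3 l.py
python3 -m pendant '[{"linear":[0,2,3.5],"delta_rot":[0.003,0,0],"grip":-1},{"linear":[0,3.5,6],"delta_rot":[0.003,0,0],"grip":-1},{"linear":[0,3.5,6],"delta_rot":[0.003,0,0],"grip":-1}]' 60
python3 l.py
```

```text
t: 26.25
tcp_pos: [0.6207, -0.1418, 0.144]
tcp_rot: [-59.9, 0.0, 7.8]
wrist_force: [-0.0, 0.8, 0.5]
finger_gap: 0.0
loc [  -0.7 -243.1  144. ] F 0.8 t 26.25
jaw y [-61.9 -50.7 -45.1] trig [  -2.2 -228.   176.4] cap [  0.6  -8.1 251.6]
t: 26.9
tcp_pos: [0.6164, -0.1073, 0.1449]
tcp_rot: [-60.0, -0.0, 7.8]
wrist_force: [1.0, -3.6, 3.7]
finger_gap: -0.0001
loc [  -0.3 -208.3  144.9] F -3.7 t 26.9
t: 27.2
tcp_pos: [0.6159, -0.1037, 0.1449]
tcp_rot: [-60.1, -0.1, 7.7]
wrist_force: [1.2, -10.4, 3.7]
finger_gap: -0.0001
loc [  -0.3 -204.6  144.9] F -10.4 t 27.2
```

```bash
python3 -m pendant '[{"linear":[0,2.5,4],"delta_rot":[0.003,0,0],"grip":-1},{"linear":[0,5,8.5],"delta_rot":[0.003,0,0],"grip":-1},{"linear":[0,5,8.5],"delta_rot":[0.003,0,0],"grip":-1},{"linear":[0,5,8.5],"delta_rot":[0.003,0,0],"grip":-1}]' 60
python3 l.py
python3 -m pendant '[{"linear":[0,3,5],"delta_rot":[0.005,0,0.003],"grip":-1},{"linear":[0,4.2,7.3],"delta_rot":[0.005,0,0.003],"grip":-1},{"linear":[0,4.2,7.3],"delta_rot":[0.005,0,0.003],"grip":-1},{"linear":[0,4.2,7.3],"delta_rot":[0.005,0,0.003],"grip":-1}]' 60
python3 l.py
```

```text
t: 27.6
tcp_pos: [0.6153, -0.0992, 0.1448]
tcp_rot: [-60.4, -0.2, 7.4]
wrist_force: [2.0, -13.5, 2.9]
finger_gap: -0.0001
loc [  -0.3 -200.1  144.8] F -13.7 t 27.6
t: 28.0
tcp_pos: [0.615, -0.0976, 0.1447]
tcp_rot: [-60.6, -0.2, 7.1]
wrist_force: [1.6, -15.3, 3.3]
finger_gap: 0.0001
loc [  -0.3 -198.5  144.7] F -15.4 t 28.0
```

```bash
python3 -m pendant '[{"linear":[0,3,5],"delta_rot":[0.005,0,0.003],"grip":-1},{"linear":[0,4.8,8.3],"delta_rot":[0.005,0,0.003],"grip":-1},{"linear":[0,4.8,8.3],"delta_rot":[0.005,0,0.003],"grip":-1},{"linear":[0,4.8,8.3],"delta_rot":[0.005,0,0.003],"grip":-1}]' 60
python3 l.py
python3 -m pendant '[{"linear":[0,3,5],"delta_rot":[0.005,0,0.003],"grip":-1},{"linear":[0,4.8,8.3],"delta_rot":[0.005,0,0.003],"grip":-1},{"linear":[0,4.8,8.3],"delta_rot":[0.005,0,0.003],"grip":-1},{"linear":[0,4.8,8.3],"delta_rot":[0.005,0,0.003],"grip":-1}]' 60
python3 l.py;python3 j.py;  python3 -c "
from h import *
delta(wor(0,-245,144.5),[-60,0,7.75])"
```

```text
t: 28.4
tcp_pos: [0.6148, -0.096, 0.1445]
tcp_rot: [-61.0, -0.2, 6.8]
wrist_force: [2.0, -17.0, 4.2]
finger_gap: 0.0002
loc [  -0.4 -196.9  144.5] F -17.1 t 28.4
t: 28.8
tcp_pos: [0.6146, -0.0952, 0.1445]
tcp_rot: [-61.4, -0.2, 6.4]
wrist_force: [1.7, -18.5, 3.8]
finger_gap: 0.0002
loc [  -0.4 -196.   144.5] F -18.5 t 28.8
jaw y [-63.  -50.1 -44.1] trig [  -6.8 -181.   178.5] cap [  0.6  -7.4 252.1]
lin [  1.5 -23.5 -43. ] rot [ 0.025 -0.019  0.014] t 28.85
```

```bash
python3 -m pendant '[{"linear":[0,-9,-16],"delta_rot":[0.01,-0.01,0.007],"grip":-1},{"linear":[1,-17,-31],"delta_rot":[0.025,-0.019,0.014],"grip":-1},{"linear":[1.5,-23,-43],"delta_rot":[0.025,-0.019,0.014],"grip":-1},{"linear":[1.5,-23,-43],"delta_rot":[0.025,-0.019,0.014],"grip":-1},{"linear":[1.5,-23,-43],"delta_rot":[0.025,-0.019,0.014],"grip":-1}]' 60
python3 l.py; python3 j.py
python3 - <<'E'
from h import *
c=bot.calibration("wrist");im,d=bot.get_image("wrist");np.savez("pics/w7.npz",im=im,d=d,**c)
P=cloud("wrist",im,d,c);L=((P-O)@np.stack([CX,CY,[0,0,1]],1))*1000;M=masks(im)
for lo,hi in((118,129),(90,118)):
    q=L[M["blue"]&(abs(L[...,0])<40)&(L[...,1]<-20)&(L[...,1]>-120)&(L[...,2]>lo)&(L[...,2]<hi)];print("blue",lo,len(q),np.percentile(q,[1,50,99],axis=0).round(1).tolist() if len(q) else 0)
q=L[M["black"]&(abs(L[...,0])<35)&(L[...,1]<-20)&(L[...,1]>-90)&(L[...,2]>112)&(L[...,2]<127)];print("pad",len(q),np.percentile(q,[1,50,99],axis=0).round(1).tolist() if len(q) else 0)
H=cv2.cvtColor(im,cv2.COLOR_RGB2HSV)
q=L[(H[...,0]>8)&(H[...,0]<35)&(H[...,1]>50)&(np.hypot(L[...,0],L[...,1])<60)&(L[...,2]>128)&(L[...,2]<175)];print("bottle",len(q),circ(q[:,:2]),q.min(0))
v,u=np.where(M["blue"]&(abs(L[...,0])<40)&(L[...,1]<-20)&(L[...,1]>-120)&(L[...,2]>90));print(u.min(),u.max(),v.min(),v.max())
u0,v0=int(u.mean())-60,max(0,int(v.min())-70)
cv2.imwrite("pics/w7c.png",cv2.resize(im[v0:v0+110,u0:u0+130][:,:,::-1],None,fx=5,fy=5,interpolation=cv2.INTER_CUBIC))
E
```

```text
t: 29.35
tcp_pos: [0.6214, -0.1422, 0.1437]
tcp_rot: [-59.9, 0.0, 7.8]
wrist_force: [0.4, 0.3, 0.4]
finger_gap: 0.0004
loc [-1.000e-01 -2.435e+02  1.437e+02] F 0.2 t 29.35
jaw y [-61.8 -50.7 -45.5] trig [  -1.3 -227.8  176.5] cap [-1.00e-01 -7.50e+00  2.52e+02]
blue 118 753 [[-28.0, -52.0, 118.2], [0.1, -49.8, 124.6], [28.1, -43.8, 127.2]]
blue 90 1437 [[-27.6, -63.7, 90.3], [0.1, -50.7, 103.5], [28.4, -49.2, 117.8]]
pad 0 0Traceback (most recent call last):
  File "<stdin>", line 8, in <module>
    return umr_minimum(a, axis, None, out, keepdims, initial, where)
ValueError: zero-size array to reduction operation minimum which has no identity
```

Run:
```python
from h import *
np.set_printoptions(linewidth=200)
c=bot.calibration("wrist");s=bot.read_state();Rt=Ro.from_euler("xyz",s["tcp_rot"],degrees=True).as_matrix();pt=np.array(s["tcp_pos"])
# camera in tool frame
Rc=c["R"]@Rt; tc=c["R"]@pt+c["t"]
R4=Ro.from_euler("xyz",[-59.908,.417,7.392],degrees=True).as_matrix();p4=np.array([.6228,-.1709,.2965])
c4=dict(c);c4["R"]=Rc@R4.T;c4["t"]=tc-c4["R"]@p4
def proj(c,p,fish):
    q=c["R"]@p+c["t"]
    if fish:
        r=np.hypot(q[0],q[1]);k=np.arctan2(r,q[2])/r
    else:k=1/q[2]
    return c["cx"]+c["fx"]*q[0]*k,c["cy"]+c["fy"]*q[1]*k
w4=cv2.imread("pics/w4.png")[:,:,::-1];w7=np.load("pics/w7.npz")["im"];t0=np.load("pics/top0.npz")["im"];s0=np.load("pics/side0.npz")["im"]
for nm,im,cc,f,ys in(("w4",w4,c4,1,range(-100,-56,2)),("top0",t0,bot.calibration("top"),0,range(-104,-56,2)),("w7",w7,c,1,range(-60,-28,2))):
  for x in(-18,18):
    out=[]
    for y in ys:
        u,v=proj(cc,wor(x,y,124),f)
        out.append(f"{y}:"+",".join(str(int(a)) for a in cv2.getRectSubPix(im,(1,1),(float(u),float(v)))[0,0]))
    print(nm,x,(int(u),int(v))," ".join(out))
im=w7;u,v=proj(c,wor(0,-45,124),1);u,v=int(u),int(v);print(u,v)
cv2.imwrite("pics/w7c.png",np.vstack([cv2.resize(a[:,:,::-1],None,fx=5,fy=5,interpolation=cv2.INTER_CUBIC) for a in(im[max(0,v-35):v+25,u-65:u+65],w4[85:145,196:326])]))
```

```text
w4 -18 (245, 82) -100:28,51,80 -98:29,52,82 -96:34,63,103 -94:41,80,131 -92:44,85,139 -90:42,83,135 -88:39,71,113 -86:40,46,58 -84:41,40,38 -82:48,46,45 -80:80,78,74 -78:104,103,96 -76:106,100,90 -74:107,95,74 -72:109,92,65 -70:109,93,65 -68:110,93,65 -66:109,93,64 -64:110,93,65 -62:110,93,66 -60:110,94,66 -58:111,94,65
w4 18 (273, 82) -100:29,49,77 -98:30,50,80 -96:35,66,106 -94:41,79,130 -92:44,84,138 -90:42,82,134 -88:39,72,117 -86:39,46,59 -84:41,40,40 -82:48,47,45 -80:93,92,85 -78:119,113,97 -76:128,111,81 -74:131,110,75 -72:131,110,75 -70:132,110,76 -68:132,110,76 -66:131,110,76 -64:132,110,76 -62:132,110,76 -60:133,111,76 -58:133,111,75
top0 -18 (251, 188) -104:147,152,162 -102:128,135,150 -100:108,118,139 -98:83,99,131 -96:61,81,123 -94:45,69,114 -92:33,56,98 -90:26,42,75 -88:22,32,55 -86:20,22,35 -84:33,32,38 -82:48,46,46 -80:73,70,70 -78:93,89,89 -76:106,103,102 -74:112,108,108 -72:114,111,110 -70:115,112,111 -68:116,113,112 -66:115,112,112 -64:115,112,112 -62:116,113,112 -60:116,112,112 -58:116,111,111
top0 18 (249, 178) -104:213,216,222 -102:193,196,207 -100:164,170,187 -98:123,135,163 -96:87,104,140 -94:53,74,120 -92:38,57,97 -90:27,42,74 -88:26,34,53 -86:34,37,47 -84:60,61,65 -82:100,100,103 -80:150,150,154 -78:182,182,186 -76:208,209,213 -74:217,218,221 -72:224,225,227 -70:224,225,227 -68:224,224,227 -66:222,223,225 -64:219,220,223 -62:215,216,219 -60:211,212,214 -58:208,208,210
w7 -18 (237, -7) -60:28,53,82 -58:28,53,82 -56:28,52,81 -54:28,51,81 -52:29,52,82 -50:30,58,94 -48:36,70,114 -46:44,85,138 -44:44,86,140 -42:43,84,137 -40:43,84,136 -38:42,84,136 -36:42,84,136 -34:42,84,136 -32:42,84,136 -30:42,84,136
w7 18 (277, -7) -60:27,50,79 -58:29,51,79 -56:29,50,79 -54:29,50,79 -52:28,51,81 -50:35,63,100 -48:41,79,128 -46:43,85,139 -44:44,86,141 -42:43,84,138 -40:42,83,136 -38:42,83,136 -36:42,83,136 -34:42,83,136 -32:42,83,136 -30:42,83,136
257 2
```

View pics/w7c.png

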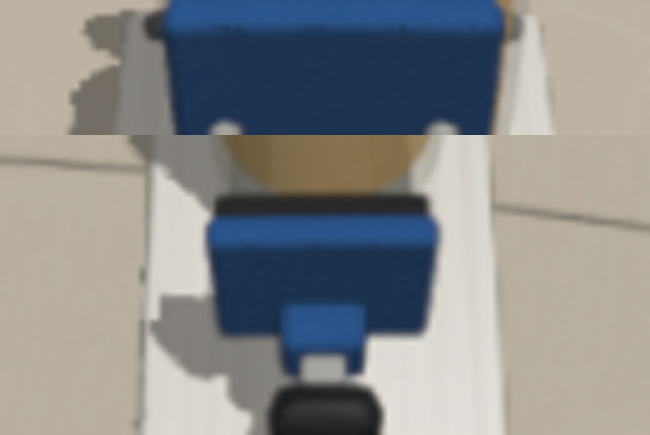

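This crop shows the plate in the upper half, now hiding the compressed pad against the bottle, with the earlier view (pad visible) below it. The jaw has advanced about 47 mm and did not move during the last two squeezes, so it has stalled. I'll do one last squeeze to about 20 N, starting from fresh alignment so the angle reading is clean.

```bash
python3 -m pendant '[{"linear":[0,5,10],"delta_rot":[0,0,0],"grip":-1},{"linear":[0,10,18],"delta_rot":[0,0,0],"grip":-1},{"linear":[0,15,26],"delta_rot":[0,0,0],"grip":-1},{"linear":[0,19,34],"delta_rot":[0,0,0],"grip":-1},{"linear":[0,22,38],"delta_rot":[0,0,0],"grip":-1},{"linear":[0,24,41.5],"delta_rot":[0,0,0],"grip":-1},{"linear":[0,24,41.5],"delta_rot":[0,0,0],"grip":-1},{"linear":[0,24,41.5],"delta_rot":[0,0,0],"grip":-1}]' 60
python3 l.py
python3 -m pendant '[{"linear":[0,3,5],"delta_rot":[0.005,0,0.003],"grip":-1},{"linear":[0,4,7],"delta_rot":[0.005,0,0.003],"grip":-1},{"linear":[0,4,7],"delta_rot":[0.005,0,0.003],"grip":-1}]' 60
python3 l.py
```

```text
t: 30.25
tcp_pos: [0.616, -0.0987, 0.1445]
tcp_rot: [-60.4, -0.1, 7.6]
wrist_force: [3.3, -13.1, 3.1]
finger_gap: 0.0006
loc [   0.5 -199.7  144.5] F -13.5 t 30.25
t: 30.55
tcp_pos: [0.6158, -0.0973, 0.1445]
tcp_rot: [-60.8, -0.1, 7.4]
wrist_force: [3.2, -16.2, 0.5]
finger_gap: 0.0002
loc [   0.4 -198.3  144.5] F -16.5 t 30.55
```

```bash
python3 -m pendant '[{"linear":[0,3,5],"delta_rot":[0.005,0,0.003],"grip":-1},{"linear":[0,4.5,8],"delta_rot":[0.005,0,0.003],"grip":-1},{"linear":[0,4.5,8],"delta_rot":[0.005,0,0.003],"grip":-1}]' 60
python3 l.py
python3 -m pendant '[{"linear":[0,3,5],"delta_rot":[0.01,0,0.003],"grip":-1},{"linear":[0,5,9],"delta_rot":[0.01,0,0.003],"grip":-1},{"linear":[0,5,9],"delta_rot":[0.01,0,0.003],"grip":-1}]' 60
python3 l.py;python3 j.py;  python3 -c "
from h import *
delta(wor(0,-245,144.5),[-60,0,7.75])"
```

```text
t: 30.85
tcp_pos: [0.6156, -0.096, 0.1445]
tcp_rot: [-61.3, -0.2, 7.1]
wrist_force: [2.8, -18.6, -0.0]
finger_gap: -0.0002
loc [   0.4 -196.9  144.5] F -18.8 t 30.85
t: 31.15
tcp_pos: [0.6153, -0.0945, 0.1443]
tcp_rot: [-61.5, -0.2, 6.7]
wrist_force: [2.9, -21.1, -0.2]
finger_gap: 0.0001
loc [   0.4 -195.4  144.3] F -21.3 t 31.15
jaw y [-61.7 -50.  -43.9] trig [  -5.8 -178.4  177.7] cap [  0.7  -5.3 251.3]
lin [  0.5 -23.8 -43.5] rot [ 0.026 -0.014  0.012] t 31.2
```

```bash
python3 -m pendant '[{"linear":[0,-9,-16],"delta_rot":[0.01,-0.01,0.006],"grip":-1},{"linear":[0,-17,-31],"delta_rot":[0.026,-0.014,0.012],"grip":-1},{"linear":[0,-24,-43],"delta_rot":[0.026,-0.014,0.012],"grip":-1},{"linear":[0,-24,-43],"delta_rot":[0.026,-0.014,0.012],"grip":-1},{"linear":[0,-24,-43],"delta_rot":[0.026,-0.014,0.012],"grip":-1}]' 60
python3 l.py; python3 j.py
python3 -m pendant '[{"linear":[0,5,10],"delta_rot":[0,0,0],"grip":-1},{"linear":[0,10,18],"delta_rot":[0,0,0],"grip":-1},{"linear":[0,15,26],"delta_rot":[0,0,0],"grip":-1},{"linear":[0,19,34],"delta_rot":[0,0,0],"grip":-1},{"linear":[0,22,38],"delta_rot":[0,0,0],"grip":-1},{"linear":[0,24,41.5],"delta_rot":[0,0,0],"grip":-1},{"linear":[0,24,41.5],"delta_rot":[0,0,0],"grip":-1},{"linear":[0,24,41.5],"delta_rot":[0,0,0],"grip":-1}]' 60
python3 l.py
python3 -m pendant '[{"linear":[0,3,5],"delta_rot":[0.005,0,0.003],"grip":-1},{"linear":[0,4,7],"delta_rot":[0.005,0,0.003],"grip":-1},{"linear":[0,4,7],"delta_rot":[0.005,0,0.003],"grip":-1}]' 60
python3 l.py
```

```text
t: 31.7
tcp_pos: [0.621, -0.1419, 0.1448]
tcp_rot: [-60.0, 0.0, 7.8]
wrist_force: [-0.4, 1.3, 0.1]
finger_gap: 0.0
loc [  -0.4 -243.2  144.8] F 1.4 t 31.7
jaw y [-62.8 -50.5 -44.4] trig [  -2.3 -227.9  176.8] cap [  0.3  -6.2 251.4]
t: 32.55
tcp_pos: [0.6155, -0.0986, 0.1453]
tcp_rot: [-60.4, -0.1, 7.6]
wrist_force: [2.4, -13.4, 2.4]
finger_gap: -0.0003
loc [   0.  -199.5  145.3] F -13.6 t 32.55
t: 32.85
tcp_pos: [0.6153, -0.097, 0.1453]
tcp_rot: [-60.8, -0.1, 7.3]
wrist_force: [1.6, -16.6, 0.8]
finger_gap: 0.0001
loc [   0.  -198.   145.3] F -16.7 t 32.85
```

The stall repeats: 16.7 N at about 0.30 rad with no jaw movement. I'll release and retreat clear.

```bash
python3 -m pendant '[{"linear":[0,-9,-16],"delta_rot":[0.01,0,0.003],"grip":-1},{"linear":[0,-17,-31],"delta_rot":[0.014,0,0.006],"grip":-1},{"linear":[0,-24,-43],"delta_rot":[0.014,0,0.006],"grip":-1},{"linear":[0,-30,-50],"delta_rot":[0.014,0,0.006],"grip":-1},{"linear":[0,-30,-50],"delta_rot":[0.014,0,0.006],"grip":-1}]' 60
python3 -m pendant '[{"linear":[0,-30,10],"delta_rot":[0,0,0],"grip":-1},{"linear":[0,-70,25],"delta_rot":[0,0,0],"grip":-1},{"linear":[0,-110,40],"delta_rot":[0,0,0],"grip":-1},{"linear":[0,-150,60],"delta_rot":[0,0,0],"grip":-1},{"linear":[0,-180,70],"delta_rot":[0,0,0],"grip":-1},{"linear":[0,-180,70],"delta_rot":[0,0,0],"grip":-1},{"linear":[0,-180,70],"delta_rot":[0,0,0],"grip":-1}]' 60
python3 l.py; python3 j.py
python3 - <<'E'
from h import *
np.set_printoptions(precision=1,suppress=True)
for n in("wrist","side","top"):
    c=bot.calibration(n);im,d=bot.get_image(n);P=cloud(n,im,d,c);L=((P-O)@np.stack([CX,CY,[0,0,1]],1))*1000
    q=L[(L[...,2]>246)&(L[...,2]<257)&(np.hypot(L[...,0],L[...,1])<40)]
    if len(q): print(n,"cap",len(q),np.median(q,0),(q.min(0)+q.max(0))/2)
    H=cv2.cvtColor(im,cv2.COLOR_RGB2HSV);y=(H[...,0]>8)&(H[...,0]<35)&(H[...,1]>50)&(np.hypot(L[...,0],L[...,1])<55)
    for lo,hi in((60,100),(110,150),(150,180)):
        q=L[y&(L[...,2]>lo)&(L[...,2]<hi)]
        if len(q)>30: print(n,lo,len(q),*circ(q[:,:2]))
    b=L[masks(im)["blue"]&(abs(L[...,0])<35)&(L[...,1]>-75)&(L[...,1]<-25)&(L[...,2]>121)&(L[...,2]<129)]
    if len(b)>5:print(n,"plate top y",np.percentile(b[:,1],[2,98]))
    if n=="wrist": cv2.imwrite("pics/w8.png",im[:,:,::-1])
E
```

```text
t: 33.35
tcp_pos: [0.6228, -0.1559, 0.1471]
tcp_rot: [-60.0, 0.2, 7.4]
wrist_force: [-0.2, 0.9, -0.2]
finger_gap: -0.0001
t: 34.05
tcp_pos: [0.6274, -0.184, 0.3384]
tcp_rot: [-60.0, 0.1, 7.5]
wrist_force: [0.1, 0.3, -0.8]
finger_gap: 0.0
loc [ 2.000e-01 -2.858e+02  3.384e+02] F 0.3 t 34.05
jaw y [-63.  -50.8 -45.1] trig [  -3.1 -227.9  176. ] cap [ -0.4  -5.8 252.1]
wrist cap 219 [  2.3 -11.9 251.9] [  1.8 -11.7 250. ]
wrist 110 549 [ 1.9 -1.4] 38.1843789585464
wrist 150 785 [ 2.  -4.5] 33.945223407255796
wrist plate top y [-51.4 -43.5]
side cap 56 [  1.   -5.3 251.8] [  1.7  -1.6 250.6]
side 60 69 [ 6.  -1.2] 41.18350728334405
side 110 150 [ 3. -2.] 37.84467962951267
side 150 168 [ 0.1 -5.8] 32.744547181777556
side plate top y [-52.7 -42.1]
top cap 71 [  2.   -4.7 251.7] [  2.7  -4.5 251.7]
top 150 78 [ 1.5 -4.2] 34.17549561417552
top plate top y [-53.1 -45.9]
```

View pics/w8.png

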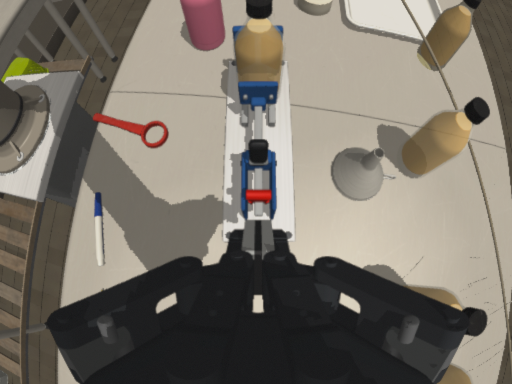

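The final view shows the bottle at (259,55) seated between the V block and the jaw, the trigger at (259,196) released, the gripper clear and the other items undisturbed. I'm handing in.

```bash
python3 -c "
from cell import bot
print(bot.hand_in(), bot.read_state()['t'])"
```

```text
the job is handed in; nothing more can be done
the job is handed in; nothing more can be done
```

The bottle is standing upright on the clamp's rails, held between the jaw pad and the V block, and the trigger is released. I handed in just after 34 s; the hand-in gives no verdict.

I lifted the bottle by its cap, set it down about 4–5 mm short of home, let go, and squeezed the trigger ten times with the closed fingers:

- **Squeezes 1–5:** each ran to the end stop at about 8–16 N.
- **Squeezes 6–10:** the trigger resisted before the end stop, at 17–21 N, and the jaw stopped moving. It advanced about 46–47 mm in all.

**Final checks**
- **Trigger:** it sits at its starting position.
- **Bottle:** its body is within about 2 mm of home. Its cap is still at the right height, with no tilt I could detect.
- **Robot:** it is clear of everything, with about 0 N at the wrist.
- **Surroundings:** nothing else in view looked moved. The last picture did not cover the far left or all of the right.

**Borderline or in disagreement**
- **Stall angle:** at 17 N I worked it out as 0.30–0.31 rad, right at the top of the stated 0.22–0.30 range. I judged the hold firm because the last three stalls repeated without the jaw moving.
- **Peak force:** I let it reach 21 N once, inside the 17–22 N you gave.
- **Camera readings:** they put the cap between 2 and 12 mm short of home. The readings are noisy and biased, so I relied on the body measurement.
- **Pad compression:** it is only inferred from the jaw position, at 5–8 mm.

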